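# Slide the cover rosette round a bent wall rail onto its fixing plate

### The arm

A 6-joint arm with a two-finger parallel gripper is mounted at the origin on the work surface. World frame = base frame: x ahead of the robot, y to its left, z up, the work surface at z = 0. Lengths are in m, angles in rad, forces in N, time in s.
With the tool pointing down it reaches from about 0.275 to 0.85 m from the base axis. Payload 5.2 kg.
Tool frame: the origin (TCP) lies at the very end of the fingers, on their centre line; the grasp point (between the pads) lies 19 mm behind it; z points along the fingers, y is the line along which they close (so a half turn about z gives the same grasp; the last joint's range is limited). The gripper opens to 85 mm and grips with 20 to 120 N. Pads are 22 mm wide; open, the fingers measure 114 mm over their backs; the gripper's body (76 mm by 85 mm) begins 54 mm behind the grasp point. The pads swing forward as they close: fully open they stand 13 mm farther back than shut.
Start: joints at [1.14, 0.259, 1.535, -0, 1.348, -0.203], TCP at [0.124, 0.536, 0.203] pointing down, gripper open.
Joint ranges: [-3.14, 3.14], [-0.91, 2.08], [0.19, 2.58], [-1.22, 4.36], [0.22, 2.71], [-3.12, 3.12]. Speed limits (rad/s): [2.57, 2.57, 3.14, 3.14, 3.14, 3.14].

### API

Orientations are given as a unit quaternion [x, y, z, w].
In Python, from bench import get_state, get_image, get_calibration, finish_job gives the robot as it stands. The module is installed in compiled form; this text tells all that it offers.
- The arm moves only by the tool apply_moves, never from a script. Its argument "rows" is a list of rows, each an object of numbers: "claw": the closure, from 0 (fully open) to 1 (shut); "dx", "dy", "dz": the shift along the tool's x, y, z in units of 5 cm (1.0 is 5 cm); "wx", "wy", "wz": the turn, a rotation vector about the tool's x, y, z in units of 8 degrees (1.0 is 8 degrees). In form: [{"claw": .., "dx": .., "dy": .., "dz": .., "wx": .., "wy": .., "wz": ..}, ...]. A call has exactly 8 rows; each row shifts and turns the commanded pose from where the row before left it, along the tool's axes as they then stand; what a row does not reach is not made up. A row lasts 1/10 s, in which the tool goes at most 50 mm and 8.59 degrees, less where a joint would pass 70% of its speed; a pose out of reach is approached as far as the arm can. A call with a number of a shift or a turn outside -1 to 1 is refused whole. A call with a gripper value outside its range is refused whole. The fingers move at their own pace and stop on an object; the grip force is fixed at half the most. Time passes only in rows, so rows that do not move let the fingers close, or fill a call up. It gives the time, the measured TCP pose, the force, the opening and the grip force at its end, in the units of the state.
- get_state(): the state, without advancing time (a new reading comes with each control period).
- get_image(name): name is "side" or "top" or "wrist"; returns the picture (480x640x3 uint8, blue, green, red); there is no depth.
- get_calibration(name): a dict with "camera_matrix" (3x3 intrinsics, pixels), "camera_from_world" (4x4, takes a point from world to camera coordinates). Camera axes: x right, y down, z forward; pixel columns grow to the right and rows downward; lengths in m; the calibration is good to about 2 mm. A picture is of the moment at which its call begins: read the wrist's pose just before it. get_calibration takes no time and is no camera call; for the wrist camera it gives the pose at the moment of the call.
- finish_job(): hands the job in; it is judged then, once.
The state is a dict: "clock": time; "joints": joint angles; "qd": joint speeds; "joint_torque": joint torques, N m; "position": TCP position; "tool_rot": TCP orientation; "force": force on the tool from outside, world axes, zero at the start; "torque": the same for the moment, N m; "finger_gap": finger opening in m; "finger_force": force on a finger pad.
Only numpy, scipy, OpenCV 4.12 (cv2) and the standard library are available. Lean on these libraries where they do the work, as an engineer would, in place of code of your own. Each camera call takes 0.05 s, during which the arm holds its last target. There are 200 camera calls.

### The job

The bent apron rail stands ready in the bench vise, screwed to its mounting board by eye, so its free end may stand a little high or low: take the brass cover rosette from the stand, thread it on the rail's free end with its open cup towards the board, and slide it round the bend until the cup covers the fixing plate and its rim sits flush on the board. Work gently, by feel, without forcing it on the rail or ramming it on the board, let go of it there, and leave the rest of the bench undisturbed.

Things in the scene. Friction and masses are not known exactly. Their poses are not given: they have to be found in the camera images.
- rosette_mid (a point): Loose brass cover rosette, 50 mm long, about 0.26 kg: round neck (38 mm diameter, 34 mm long) opening into a cup; 25.5 mm bore through neck and cup floor. Point on the bore axis half-way along the neck, 17 mm from either end of it. +x: bore axis, out of the cup's mouth; level at the start, 47 mm above the bench. Can be taken from above by the neck's sides.
- rosette_rim (a point): Centre of the rosette's rim plane (mouth of the cup), on the bore axis, 33 mm along +x from rosette_mid, same axes. The cup is 76 mm in outside diameter and 16 mm long; its recess is 66 mm across and 12 mm deep, then comes the cup's 4 mm floor with the bore.
- stand: Fixed wooden stand under the rosette: base 120 x 100 x 10 mm, on it a dark V saddle (34 mm wide, 26 mm long, top 12 mm below the bore axis) in which the neck lies; the cup's rim stands on the base. Origin on the bench below rosette_mid, x along the bore.
- seat (a point): Centre of the fixing plate (disc 58 mm across, 6 mm thick, screw heads 8 mm off the board) on the front face of the fixed oak board, 210 mm above the bench; the steel rail starts here. x points level into the board, away from the robot; y left along the board; z up. When the rosette is home its rim centre lies here, its x along this x.
- rail_unit: Blue bench vise with the board and rail; origin on the bench below the seat, same axes. Rail, 22 mm diameter, when level: 60 mm straight from the seat along -x, a quarter circle of 120 mm radius about the point x -60, y +120, then 100 mm along +y to x -180, y +220, where a dome of 11 mm radius ends it. T-handle 190 mm before the board, 100 mm or more below the rail.
- board_top (a point): Middle of the top edge of the board's front face, 42 mm above the seat, same axes; board 110 mm wide, 22 mm thick; vise jaws end 70 mm below the seat. The rail was screwed on by eye: as a whole it is turned about the seat's x axis by an unknown angle of up to 0.06 rad either way, so its free end stands up to 14 mm high or low. It is tight: it does not give.
- bottle: Pink drinking bottle, 68 mm diameter, 200 mm tall, bystander; origin under its centre.
- screwdriver: Yellow screwdriver lying flat, 200 mm long, bystander; origin on the bench under its middle.
- screw_jar: Metal screw tin with black lid, 74 mm diameter, 71 mm tall, bystander; origin under its centre.
- try_square: Try square lying flat, stock 110 mm, blade 150 mm, 14 mm thick, bystander, near the rail; origin under the stock's middle.
- phone: Black phone lying flat, 150 x 72 x 9 mm, bystander; origin under its centre.
- offcut: Wood offcut lying flat, 45 x 140 x 22 mm, bystander; origin under its centre.
Not all that is in view belongs to the job. What is meant by the part that bears rosette_mid is not blue or pink, and is the smaller of those in its own colour.

How it is judged:
On the way, in this order (a step that is already met when the one before it is completed fails the run):
1. the rosette is threaded on the straight free arm of the rail, cup towards the bend (x of rosette_mid in the frame of seat between -0.187 and -0.173 m and y of rosette_mid in the frame of seat between 0.12 and 0.215 m and z of rosette_mid in the frame of seat between -0.02 and 0.02 m and y of rosette_rim in the frame of seat below 0.185 m), for 0.05 s.
2. it has come round the bend onto the straight leg before the board (x of rosette_mid in the frame of seat between -0.075 and -0.02 m and y of rosette_mid in the frame of seat between -0.008 and 0.018 m and z of rosette_mid in the frame of seat between -0.007 and 0.007 m and x of rosette_rim in the frame of seat above -0.05 m), for 0.05 s.
At the end, for the whole second after the job is handed in: The rosette hangs on the rail released and at rest, cup over the fixing plate: rim centre within 2.5 mm of the board's face and 4 mm of the plate's centre, its bore within 0.06 rad of square to the board (x of rosette_rim in the frame of seat between -0.0025 and 0.003 m and y of rosette_rim in the frame of seat between -0.004 and 0.004 m and z of rosette_rim in the frame of seat between -0.004 and 0.004 m and angle between the x axis of rosette_mid and the x axis of seat, either way round below 0.06 rad and linear speed of rosette below 0.01 m/s and contact force between the fingers and rosette below 0.05 N); the robot touches nothing.
It fails at once if the rosette is forced: more than 60 N between it and the rail or board (contact force between rosette and rail_unit above 60 N).
It fails at once if a bystander is shifted by more than 25 mm (distance of any of bottle, screwdriver, screw_jar, try_square, phone, offcut from where it was at the start of the episode above 0.025 m).
It also fails if it takes over 67 s, if anything falls off the work surface, if the arm or the gripper's body presses on something with over 40 N, if the wrist force passes 120 N, or if a joint passes its speed limit or range.

## Working session

There is one attempt and no reset: what is moved stays moved. The work goes in short steps, Python scripts to look and compute and a tool call to move; the robot and the scene stay as the last step left them, time stands still between calls to the robot, and variables do not carry over. Pictures are saved under pics/ and viewed, at most 10 in all, crops included, and the job is handed in when it is done.

Besides the shell and the picture viewer there is one more tool, called after "Request:" by a JSON object that holds its "method" and its "body", one argument or row to a line. apply_moves: Moves the arm, as the interface text tells. Shifts and turns lie within -1 to 1; 1 stands for 5 cm of shift or 8 degrees of turn. Its arguments: {"type":"object","properties":{"rows":{"type":"array"}},"required":["rows"]}

```bash
mkdir -p pics; cat > h.py <<'E'
import numpy as np,cv2
from bench import *
from scipy.spatial.transform import Rotation as R
def cal(n):
    c=get_calibration(n);return np.array(c["camera_matrix"]),np.array(c["camera_from_world"])
def ray(n,u,v,c=None):
    K,T=c or cal(n);d=T[:3,:3].T@np.linalg.solve(K,[u,v,1.]);return -T[:3,:3].T@T[:3,3],d/np.linalg.norm(d)
def onz(n,u,v,z,c=None):
    o,d=ray(n,u,v,c);return o+d*(z-o[2])/d[2]
def tri(*rs):
    A=sum(np.eye(3)-np.outer(d,d) for o,d in rs);b=sum((np.eye(3)-np.outer(d,d))@o for o,d in rs)
    p=np.linalg.solve(A,b);return p,[np.linalg.norm((np.eye(3)-np.outer(d,d))@(p-o)) for o,d in rs]
def proj(n,p,c=None):
    K,T=c or cal(n);q=K@(T[:3,:3]@np.array(p)+T[:3,3]);return q[:2]/q[2]
E
python3 - <<'E'
from h import *
print(get_state())
for n in("side","top"):
    cv2.imwrite(f"pics/{n}0.png",get_image(n));K,T=cal(n);print(n,K.round(1).tolist(),(-T[:3,:3].T@T[:3,3]).round(3),T[:3,:3].round(3).tolist())
E
```

```text
{'clock': 0.0, 'joints': array([ 1.14019624e+00,  2.59330100e-01,  1.53613494e+00, -1.64737563e-05,
        1.34798648e+00, -2.02825314e-01]), 'qd': array([ 0.00182847,  0.00044679, -0.00192582,  0.00087735,  0.00085947,
        0.00099168]), 'joint_torque': array([-2.99098938e-04, -4.46020818e+01, -2.90562201e+01, -3.72804625e-04,
        1.18617804e-02, -2.77480507e-05]), 'position': array([0.12393669, 0.53523809, 0.20256088]), 'tool_rot': array([ 1.13639489e-01,  9.93521617e-01, -8.85708952e-04, -2.81834796e-04]), 'force': array([ 0.95884351, -0.48832132, -0.683881  ]), 'torque': array([-0.05799287,  0.01165815,  0.00512362]), 'finger_force': 0.0, 'finger_gap': 0.0855384458703992}
side [[437.7, 0.0, 321.1], [0.0, 437.7, 240.6], [0.0, 0.0, 1.0]] [-0.17  -0.72   0.712] [[0.754, -0.657, 0.022], [-0.293, -0.366, -0.883], [0.588, 0.659, -0.469]]
top [[475.0, 0.0, 310.5], [0.0, 475.0, 239.1], [0.0, 0.0, 1.0]] [0.437 0.05  1.18 ] [[0.019, -1.0, -0.024], [-0.995, -0.017, -0.097], [0.097, 0.026, -0.995]]
```

View pics/side0.png

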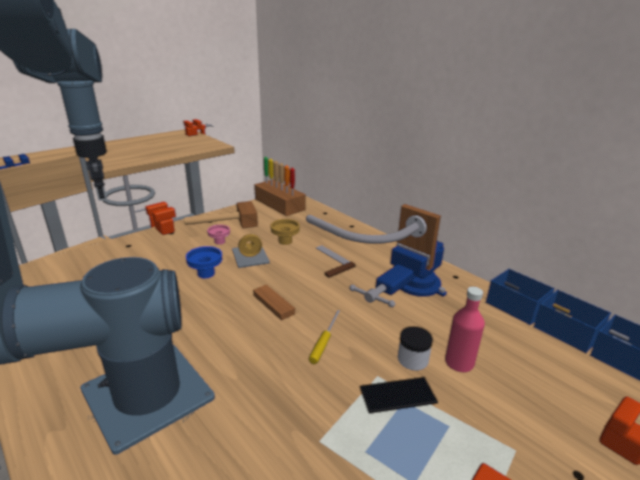

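View pics/top0.png

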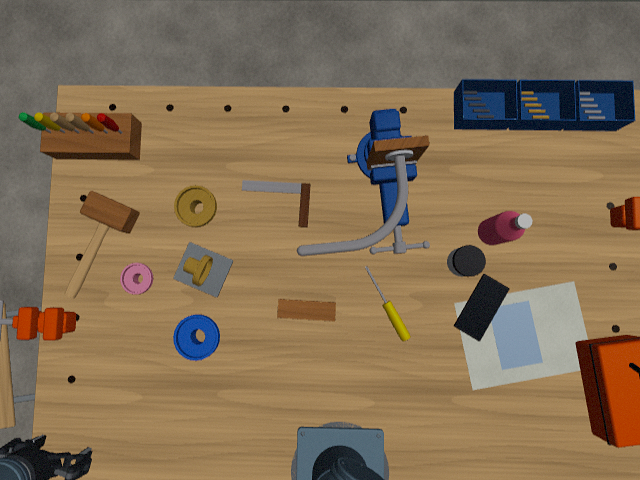

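The top view shows the brass rosette on the grey stand at (203,269). The larger loose brass ring at (195,206) is a decoy. The rail's free end is at (303,251), the plate at (400,156), and the board's top edge at (400,143). Next I'll zoom in on these.

```bash
python3 - <<'E'
from h import *
t=cv2.imread("pics/top0.png");s=cv2.imread("pics/side0.png")
a=cv2.resize(t[235:305,165:245],(400,350),interpolation=3)
b=cv2.resize(s[220:280,220:300],(400,300),interpolation=3)
c=cv2.resize(t[125:265,290:440],(400,373),interpolation=3)
d=cv2.resize(s[195:300,300:450],(400,280),interpolation=3)
o=np.zeros((680,800,3),np.uint8)
o=np.vstack([np.hstack([a[:300],b]),np.hstack([c[:300],np.vstack([d,np.zeros((20,400,3),np.uint8)])])])
cv2.imwrite("pics/z.png",o)
hsv=cv2.cvtColor(t,40)
g=cv2.inRange(hsv,(0,0,60),(180,60,255))
print(t[285,185],t[150,400],t[250,303],t[143,400],hsv[285,185])
E
```

```text
[ 85 133 166] [113 113 111] [129 131 129] [ 37  82 125] [ 18 124 166]
```

View pics/z.png

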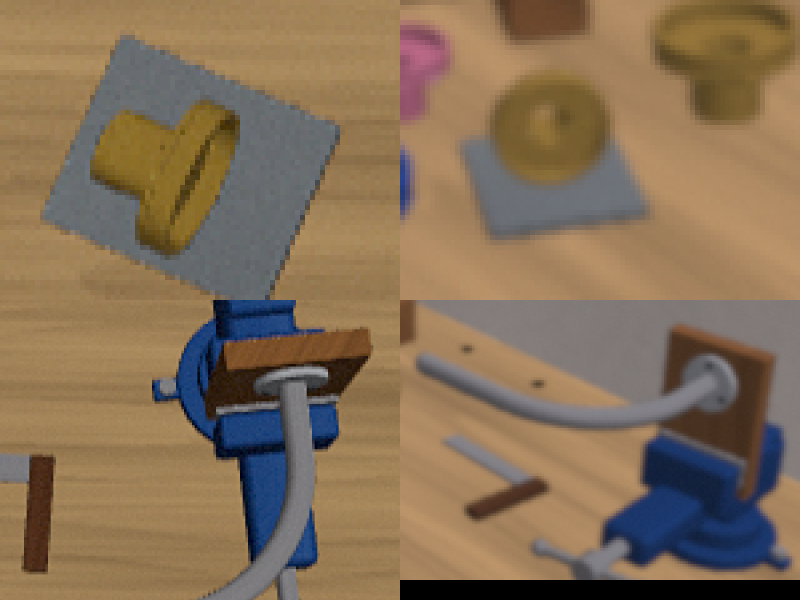

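The zoom shows the rosette's cup mouth pointing down-right in the top image, i.e. mostly along world -y. The neck lies up-left of it. The board's front-top edge, the plate and the rail are clear.

```bash
python3 - <<'E'
from h import *
t=cv2.imread("pics/top0.png");s=cv2.imread("pics/side0.png")
def comp(im,seed,lo,hi,k=3):
    h=cv2.cvtColor(im,40);m=cv2.inRange(h,lo,hi);n,l,st,ce=cv2.connectedComponentsWithStats(m)
    return (l==l[seed[1],seed[0]]).astype(np.uint8)*255
m=comp(t,(185,262),(0,0,40),(180,70,255))
c=max(cv2.findContours(m,0,2)[0],key=cv2.contourArea);hull=cv2.convexHull(c)
r=cv2.minAreaRect(hull);bx=cv2.boxPoints(r);P=np.array([onz("top",*p,0.010)[:2] for p in bx])
print("stand",P.mean(0).round(4),[np.linalg.norm(P[i]-P[i-1]).round(4) for i in range(4)],[np.degrees(np.arctan2(*(P[i]-P[i-1])[::-1])).round(2) for i in range(4)])
# brass
h=cv2.cvtColor(t,40);b=cv2.inRange(h,(18,140,40),(32,255,255));b[:,:160]=0;b[:240]=0;b[300:]=0;b[:,245:]=0
ys,xs=np.nonzero(b);print("brass px",len(xs),xs.mean(),ys.mean(),onz("top",xs.mean(),ys.mean(),.047))
# rails
for n,im,seed,q in(("top",t,(330,246),(290,235,420,265)),("side",s,(340,230),(300,205,360,250))):
    m=comp(im,seed,(0,0,40),(180,70,255));x0,y0,x1,y1=q
    ys,xs=np.nonzero(m);print(n,"bbox",xs.min(),xs.max(),ys.min(),ys.max())
    for x in list(range(xs.min(),xs.min()+60,6)):
        yy=ys[xs==x];print(x,yy.min(),yy.max(),end=" | ")
    print()
m=comp(t,(330,246),(0,0,40),(180,70,255));ys,xs=np.nonzero(m)
for y in range(145,235,6):
    xx=xs[ys==y]
    if len(xx):print(y,xx.min(),xx.max(),end=" | ")
print()
for u,v in ((225,350),(370,335)):
    u,v=290+u*150/400,125+(v-300)*150/400;print((u,v),onz("top",u,v,.252))
E
```

```text
stand [0.4723 0.0693] [np.float64(0.9982), np.float64(1.635), np.float64(0.9662), np.float64(1.507)] [np.float64(4.78), np.float64(-89.53), np.float64(177.31), np.float64(91.63)]
brass px 541 198.27726432532347 268.41035120147876 [0.47189068 0.34680401 0.047     ]
top bbox 297 429 149 255
297 248 252 | 303 245 255 | 309 245 254 | 315 244 254 | 321 244 253 | 327 243 252 | 333 242 252 | 339 242 251 | 345 241 250 | 351 240 250 | 
side bbox 0 639 0 454
0 11 363 | 6 15 362 | 12 16 361 | 18 21 360 | 24 40 357 | 30 30 356 | 36 37 354 | 42 39 353 | 48 43 352 | 54 0 351 | 
151 392 412 | 157 385 409 | 163 386 415 | 169 368 405 | 175 396 406 | 181 397 407 | 187 398 407 | 193 398 407 | 199 397 406 | 205 395 405 | 211 393 403 | 217 389 400 | 223 384 397 | 229 378 400 | 
(374.375, 143.75) [ 0.7202977 -0.0500406  0.252    ]
(428.75, 138.125) [ 0.73304143 -0.15797731  0.252     ]
```

```bash
python3 - <<'E'
from h import *
t=cv2.imread("pics/top0.png");s=cv2.imread("pics/side0.png")
ht=cv2.cvtColor(t,40);hs=cv2.cvtColor(s,40)
m=cv2.inRange(ht,(0,0,40),(180,70,255));b=cv2.inRange(ht,(15,140,40),(32,255,255))
roi=np.zeros_like(m);roi[238:302,168:240]=255
c=max(cv2.findContours(m&roi,0,2)[0],key=cv2.contourArea);r=cv2.minAreaRect(cv2.convexHull(c));bx=cv2.boxPoints(r)
P=np.array([onz("top",*p,0.010)[:2] for p in bx])
print("stand",P.mean(0).round(4),[np.linalg.norm(P[i]-P[i-1]).round(4) for i in range(4)],[np.degrees(np.arctan2(*(P[i]-P[i-1])[::-1])).round(2) for i in range(4)])
# side rail center
m2=cv2.inRange(hs,(0,0,40),(180,60,255))
for x in range(304,400,5):
    yy=np.nonzero(m2[200:250,x])[0]+200
    print(x,yy.min() if len(yy) else None,yy.max() if len(yy) else None,int(hs[215,x,1]),end=" | ")
print()
# free arm top
q=[(303,250),(315,249),(327,247.5),(339,246.5),(351,245)]
for z in(.2,.21,.22): print(z,[onz("top",u,v,z)[:2].round(4).tolist() for u,v in q])
print("leg",[onz("top",u,v,.21)[:2].round(4).tolist() for u,v in((401,175),(402,181),(402.5,187),(402.5,193),(401.5,199),(400,205))])
print("tip",onz("top",296.7,250.3,.21))
# plate
# board V channel, columns
for x in range(376,428,6): print(x,t[132:172,x].sum(1).tolist())
E
```

```text
stand [0.4719 0.3454] [np.float64(0.1201), np.float64(0.1005), np.float64(0.121), np.float64(0.0998)] [np.float64(68.16), np.float64(-21.14), np.float64(-112.14), np.float64(158.39)]
304 None None 111 | 309 215 222 30 | 314 216 224 94 | 319 200 249 110 | 324 200 249 110 | 329 200 249 110 | 334 200 233 112 | 339 200 235 111 | 344 200 237 103 | 349 200 239 43 | 354 200 240 18 | 359 200 241 20 | 364 200 242 16 | 369 200 242 16 | 374 200 242 18 | 379 200 242 20 | 384 200 242 16 | 389 200 241 18 | 394 200 247 20 | 399 200 245 33 | 
0.2 [[0.5091, 0.0903], [0.5116, 0.0655], [0.5152, 0.0407], [0.5177, 0.016], [0.5212, -0.0088]]
0.21 [[0.5084, 0.0899], [0.5109, 0.0653], [0.5144, 0.0408], [0.5169, 0.0163], [0.5203, -0.0082]]
0.22 [[0.5077, 0.0894], [0.5101, 0.0652], [0.5136, 0.0409], [0.516, 0.0167], [0.5195, -0.0076]]
leg [[0.6675, -0.1099], [0.6549, -0.112], [0.6423, -0.113], [0.6297, -0.113], [0.6172, -0.1109], [0.6046, -0.1079]]
tip [0.50756475 0.10275693 0.21      ]
376 [157, 152, 164, 164, 141, 138, 128, 172, 266, 246, 237, 235, 230, 237, 244, 240, 250, 247, 254, 149, 112, 99, 67, 103, 8
[... 975 characters left out ...]
, 501, 448, 240, 178, 185, 191, 180, 111, 78, 80, 203, 353, 342, 147, 165, 224, 209, 208, 245, 250, 288]
412 [372, 388, 386, 369, 353, 249, 246, 236, 253, 256, 244, 241, 228, 257, 249, 169, 96, 104, 128, 365, 519, 456, 249, 188, 131, 97, 62, 78, 152, 315, 372, 258, 152, 203, 229, 230, 235, 227, 227, 226]
418 [384, 376, 385, 356, 301, 259, 260, 251, 254, 236, 241, 234, 209, 219, 168, 75, 59, 89, 104, 89, 75, 81, 90, 84, 91, 68, 69, 193, 315, 330, 319, 326, 338, 338, 362, 353, 344, 353, 355, 362]
424 [384, 390, 386, 355, 213, 214, 213, 230, 225, 235, 234, 239, 237, 208, 120, 80, 84, 56, 64, 147, 289, 370, 360, 343, 328, 339, 312, 319, 320, 314, 317, 331, 337, 351, 352, 355, 336, 356, 352, 355]
```

Request:
{"method": "apply_moves", "body": {
  "rows": [
    {"claw":0,"dx":-0.96,"dy":-0.22},
    {"claw":0,"dx":-0.96,"dy":-0.22},
    {"claw":0,"dx":-0.96,"dy":-0.22},
    {"claw":0,"dx":-0.96,"dy":-0.22},
    {"claw":0,"dx":-0.96,"dy":-0.22},
    {"claw":0,"dx":-0.96,"dy":-0.22},
    {"claw":0,"dx":-0.96,"dy":-0.22},
    {"claw":0,"dx":-0.96,"dy":-0.22}
  ]
}}

```text
schema error: expected keys claw, dx, dy, dz, wx, wy, wz
```

Request:
{"method": "apply_moves", "body": {
  "rows": [
    {"claw":0,"wz":1},
    {"claw":0,"wz":1},
    {"claw":0,"wz":1},
    {"claw":0,"wz":1},
    {"claw":0,"wz":1},
    {"claw":0,"wz":1},
    {"claw":0,"wz":1},
    {"claw":0,"wz":1}
  ]
}}

```text
schema error: expected keys claw, dx, dy, dz, wx, wy, wz
```

Request:
{"method": "apply_moves", "body": {
  "rows": [
    {"claw":0,"wz":1},
    {"claw":0,"wz":1},
    {"claw":0,"wz":1},
    {"claw":0,"wz":1},
    {"claw":0,"wz":0.3},
    {"claw":0},
    {"claw":0},
    {"claw":0}
  ]
}}

```text
schema error: expected keys claw, dx, dy, dz, wx, wy, wz
```

```bash
cat >> h.py <<'E'
def st():
    s=get_state();r=R.from_quat(s["tool_rot"]);M=r.as_matrix()
    print("t",round(s["clock"],2),"p",s["position"].round(4),"tx ang",np.degrees(np.arctan2(M[1,0],M[0,0])).round(2),"tz",M[:,2].round(4),"txz,tyz",M[2,:2].round(4),"F",s["force"].round(2),"T",s["torque"].round(2),"gap",round(s["finger_gap"],4),"j",s["joints"].round(2))
    return s,M
E
python3 - <<'E'
from h import *
st();cv2.imwrite("pics/w1.png",get_image("wrist"));K,T=cal("wrist");print(K.round(1).tolist(),(-T[:3,:3].T@T[:3,3]).round(3),T[:3,:3].round(3).tolist())
np.savez("w1.npz",K=K,T=T)
L=[(376,151),(382,150.3),(388,149.7),(394,149.1),(400,148.5),(406,147.9),(412,147.2),(418,146.4),(424,145.7)]
P=np.array([onz("top",u,v,.252)[:2] for u,v in L]);k=np.polyfit(P[:,1],P[:,0],1);print("edge",k,P[[0,4,-1]].round(4).tolist())
E
```

```text
t 0.1 p [0.124  0.5353 0.2027] tx ang 166.95 tz [-7.0e-04 -1.5e-03 -1.0e+00] txz,tyz [ 0.0003 -0.0016] F [-0.02 -0.43 -0.14] T [-0.04 -0.06 -0.01] gap 0.0853 j [ 1.14  0.26  1.54  0.    1.35 -0.2 ]
[[354.4, 0.0, 314.7], [0.0, 354.4, 239.3], [0.0, 0.0, 1.0]] [0.053 0.552 0.374] [[0.225, 0.974, -0.002], [0.933, -0.215, 0.287], [0.28, -0.066, -0.958]]
edge [-0.12360441  0.69887671] [[0.7055, -0.0534], [0.7112, -0.101], [0.7175, -0.1485]]
```

View pics/w1.png

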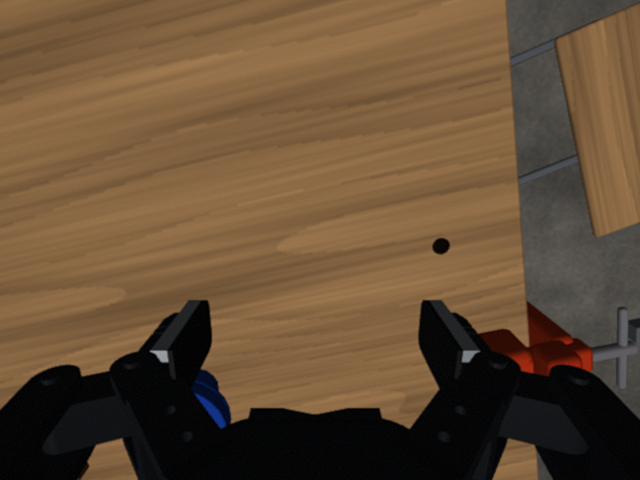

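The wrist picture shows bare bench with the open fingers, at (190,340) and (440,340). The camera sits on the tool's +x side. The move rows need all seven keys, so I'm resending them.

Request:
{"method": "apply_moves", "body": {
  "rows": [
    {"claw":0,"dx":-0.96,"dy":-0.22,"dz":0,"wx":0,"wy":0,"wz":0},
    {"claw":0,"dx":-0.96,"dy":-0.22,"dz":0,"wx":0,"wy":0,"wz":0},
    {"claw":0,"dx":-0.96,"dy":-0.22,"dz":0,"wx":0,"wy":0,"wz":0},
    {"claw":0,"dx":-0.96,"dy":-0.22,"dz":0,"wx":0,"wy":0,"wz":0},
    {"claw":0,"dx":-0.96,"dy":-0.22,"dz":0,"wx":0,"wy":0,"wz":0},
    {"claw":0,"dx":-0.96,"dy":-0.22,"dz":0,"wx":0,"wy":0,"wz":0},
    {"claw":0,"dx":-0.96,"dy":-0.22,"dz":0,"wx":0,"wy":0,"wz":0},
    {"claw":0,"dx":-0.96,"dy":-0.22,"dz":0,"wx":0,"wy":0,"wz":0}
  ]
}}

```text
clock: 0.95
position: [0.4799, 0.3621, 0.2031]
tool_rot: [0.114, 0.994, -0.0, -0.0]
force: [0.1, 0.5, 0.4]
finger_gap: 0.0854
finger_force: 0.0
```

Request:
{"method": "apply_moves", "body": {
  "rows": [
    {"claw":0,"dx":0,"dy":0,"dz":0,"wx":0,"wy":0,"wz":1},
    {"claw":0,"dx":0,"dy":0,"dz":0,"wx":0,"wy":0,"wz":1},
    {"claw":0,"dx":0,"dy":0,"dz":0,"wx":0,"wy":0,"wz":1},
    {"claw":0,"dx":0,"dy":0,"dz":0,"wx":0,"wy":0,"wz":1},
    {"claw":0,"dx":0,"dy":0,"dz":0,"wx":0,"wy":0,"wz":1},
    {"claw":0,"dx":0,"dy":0,"dz":0,"wx":0,"wy":0,"wz":1},
    {"claw":0,"dx":0,"dy":0,"dz":0,"wx":0,"wy":0,"wz":1},
    {"claw":0,"dx":0,"dy":0,"dz":0,"wx":0,"wy":0,"wz":1}
  ]
}}

```text
clock: 1.75
position: [0.4781, 0.3632, 0.2029]
tool_rot: [0.625, 0.781, -0.0, -0.0]
force: [0.1, -0.5, -0.2]
finger_gap: 0.0856
finger_force: 0.0
```

Request:
{"method": "apply_moves", "body": {
  "rows": [
    {"claw":0,"dx":0,"dy":0,"dz":0,"wx":0,"wy":0,"wz":1},
    {"claw":0,"dx":0,"dy":0,"dz":0,"wx":0,"wy":0,"wz":1},
    {"claw":0,"dx":0,"dy":0,"dz":0,"wx":0,"wy":0,"wz":1},
    {"claw":0,"dx":0,"dy":0,"dz":0,"wx":0,"wy":0,"wz":1},
    {"claw":0,"dx":0,"dy":0,"dz":0,"wx":0,"wy":0,"wz":0.3},
    {"claw":0,"dx":0,"dy":0,"dz":0,"wx":0,"wy":0,"wz":0},
    {"claw":0,"dx":0,"dy":0,"dz":0,"wx":0,"wy":0,"wz":0},
    {"claw":0,"dx":0,"dy":0,"dz":0,"wx":0,"wy":0,"wz":0}
  ]
}}

```text
clock: 2.55
position: [0.4783, 0.3633, 0.2033]
tool_rot: [0.826, 0.564, -0.0, -0.0]
force: [0.2, -1.3, -0.2]
finger_gap: 0.0855
finger_force: 0.0
```

```bash
python3 - <<'E'
from h import *
st();cv2.imwrite("pics/w2.png",get_image("wrist"));K,T=cal("wrist")
np.savez("w2.npz",K=K,T=T)
for v in(249,250,251):print("dome",tri(ray("top",304,v),ray("side",309,218.7)))
print("pred mid px",proj("wrist",(.479,.362,.047)))
E
```

```text
t 2.55 p [0.4783 0.3633 0.2033] tx ang 68.61 tz [-3.e-04 -2.e-04 -1.e+00] txz,tyz [-0.0003 -0.0002] F [ 0.2  -1.34 -0.22] T [-0.01  0.02 -0.01] gap 0.0855 j [ 0.46  0.35  1.41 -0.    1.38  0.84]
dome (array([0.50848433, 0.08866787, 0.21791478]), [np.float64(0.0018046125443070115), np.float64(0.0018046125443068326)])
dome (array([0.50700931, 0.08811531, 0.21852223]), [np.float64(0.001027287884365362), np.float64(0.0010272878843653969)])
dome (array([0.50553549, 0.08756239, 0.21913267]), [np.float64(0.00025122575001896614), np.float64(0.0002512257500188304)])
pred mid px [315.496174   215.00147854]
```

View pics/w2.png

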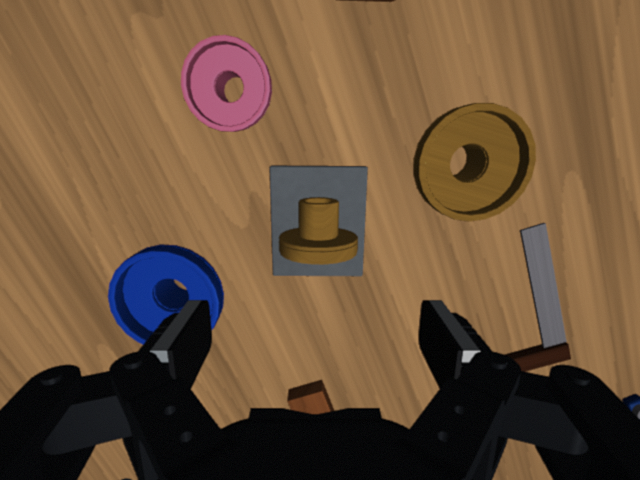

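The wrist view shows the rosette on the stand: the neck spans columns 299–339 and rows 198–235, the cup rows 228–262, with the axis near column 319.

```bash
python3 - <<'E'
from h import *
z=np.load("w2.npz");c=(z["K"],z["T"]);im=cv2.imread("pics/w2.png");h=cv2.cvtColor(im,40)
b=cv2.inRange(h,(12,110,30),(32,255,255));b[:,:277]=0;b[:,362:]=0;b[:185]=0;b[272:]=0
for y in range(194,266,4):
    x=np.nonzero(b[y])[0];print(y,(x.min(),x.max()) if len(x) else None,end=" ")
print();print(im[190:268,319].sum(1).tolist())
a=np.radians(68.4);u=-np.array([np.cos(a),np.sin(a)]);w=np.array([-u[1],u[0]]);s,M=st()
for uv,zz in(((319,197.5),.066),((319,207),.047),((319,228),.085),((319,262),.085),((319,222),.066)):
    p=onz("wrist",*uv,zz,c)[:2];print(uv,zz,p.round(4),"along",((p-s["position"][:2])@u).round(4),"lat",((p-s["position"][:2])@w).round(4))
E
```

```text
194 None 198 (np.int64(307), np.int64(328)) 202 (np.int64(299), np.int64(338)) 206 (np.int64(299), np.int64(338)) 210 (np.int64(299), np.int64(338)) 214 (np.int64(299), np.int64(338)) 218 (np.int64(299), np.int64(337)) 222 (np.int64(299), np.int64(337)) 226 (np.int64(299), np.int64(337)) 230 (np.int64(289), np.int64(345)) 234 (np.int64(281), np.int64(354)) 238 (np.int64(280), np.int64(356)) 242 (np.int64(280), np.int64(357)) 246 (np.int64(280), np.int64(357)) 250 (np.int64(280), np.int64(356)) 254 (np.int64(281), np.int64(355)) 258 (np.int64(287), np.int64(351)) 262 (np.int64(299), np.int64(338)) 
[266, 264, 264, 260, 268, 264, 237, 171, 194, 244, 260, 257, 229, 155, 193, 260, 261, 252, 247, 246, 249, 248, 264, 267, 262, 262, 262, 255, 267, 260, 264, 258, 263, 267, 272, 263, 264, 258, 255, 256, 257, 261, 257, 258, 257, 258, 258, 259, 262, 254, 186, 108, 93, 93, 93, 92, 99, 162, 243, 259, 232, 202, 226, 252, 252, 254, 250, 254, 252, 252, 254, 244, 249, 253, 264, 271, 272, 267]
t 2.6 p [0.4783 0.3633 0.2033] tx ang 68.59 tz [-2.e-04 -1.e-04 -1.e+00] txz,tyz [-0.0001 -0.0001] F [-0.3   0.7  -0.48] T [ 0.04  0.   -0.  ] gap 0.0856 j [0.46 0.35 1.41 0.   1.38 0.84]
(319, 197.5) 0.066 [0.4891 0.3795] along -0.019 lat 0.004
(319, 207) 0.047 [0.4849 0.368 ] along -0.0067 lat 0.0044
(319, 228) 0.085 [0.4807 0.3586] along 0.0036 lat 0.004
(319, 262) 0.085 [0.4697 0.3301] along 0.0341 lat 0.0042
(319, 222) 0.066 [0.4811 0.3589] along 0.0031 lat 0.0042
```

Request:
{"method": "apply_moves", "body": {
  "rows": [
    {"claw":0,"dx":0.01,"dy":0.08,"dz":0.8,"wx":0,"wy":0,"wz":0},
    {"claw":0,"dx":0,"dy":0,"dz":0.8,"wx":0,"wy":0,"wz":0},
    {"claw":0,"dx":0,"dy":0,"dz":0.8,"wx":0,"wy":0,"wz":0},
    {"claw":0,"dx":0,"dy":0,"dz":0.6,"wx":0,"wy":0,"wz":0},
    {"claw":0,"dx":0,"dy":0,"dz":0.5,"wx":0,"wy":0,"wz":0},
    {"claw":0.2,"dx":0,"dy":0,"dz":0,"wx":0,"wy":0,"wz":0},
    {"claw":0.3,"dx":0,"dy":0,"dz":0,"wx":0,"wy":0,"wz":0},
    {"claw":0.4,"dx":0,"dy":0,"dz":0,"wx":0,"wy":0,"wz":0}
  ]
}}

```text
clock: 3.4
position: [0.4836, 0.363, 0.0302]
tool_rot: [0.826, 0.563, 0.002, 0.0]
force: [-0.4, 0.6, 0.4]
finger_gap: 0.0509
finger_force: 0.0
```

```bash
python3 - <<'E'
from h import *
st();cv2.imwrite("pics/w3.png",get_image("wrist"))
E
```

```text
t 3.4 p [0.4836 0.363  0.0302] tx ang 68.56 tz [ 0.0028  0.0013 -1.    ] txz,tyz [0.0023 0.0021] F [-0.44  0.6   0.35] T [ 0.04  0.03 -0.01] gap 0.0509 j [ 0.46  0.51  1.61 -0.    1.01  0.83]
```

View pics/w3.png

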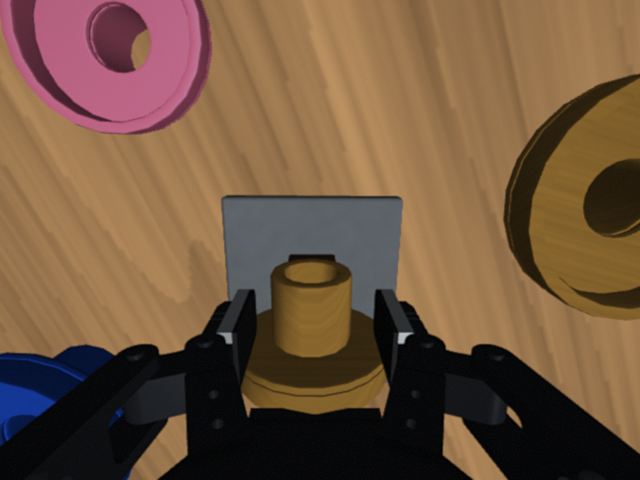

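Fingers straddle the neck: neck centre at column 311.5, finger centre at 315.5, so I shift about 2 mm in -y and close.

Request:
{"method": "apply_moves", "body": {
  "rows": [
    {"claw":0.4,"dx":0,"dy":-0.035,"dz":0,"wx":0,"wy":0,"wz":0},
    {"claw":0.5,"dx":0,"dy":0,"dz":0,"wx":0,"wy":0,"wz":0},
    {"claw":0.6,"dx":0,"dy":0,"dz":0,"wx":0,"wy":0,"wz":0},
    {"claw":0.7,"dx":0,"dy":0,"dz":0,"wx":0,"wy":0,"wz":0},
    {"claw":1,"dx":0,"dy":0,"dz":0,"wx":0,"wy":0,"wz":0},
    {"claw":1,"dx":0,"dy":0,"dz":0,"wx":0,"wy":0,"wz":0},
    {"claw":1,"dx":0,"dy":0,"dz":0,"wx":0,"wy":0,"wz":0},
    {"claw":1,"dx":0,"dy":0,"dz":0,"wx":0,"wy":0,"wz":0}
  ]
}}

```text
clock: 4.25
position: [0.4835, 0.3661, 0.0366]
tool_rot: [0.826, 0.563, 0.005, -0.0]
force: [-11.0, -0.8, 43.8]
finger_gap: 0.0115
finger_force: 73.1
```

```bash
python3 - <<'E'
from h import *
s,M=st();print("F tool",(M.T@s["force"]).round(1),s["finger_force"])
im=get_image("wrist");cv2.imwrite("pics/w4.png",im);h=cv2.cvtColor(im,40);b=cv2.inRange(h,(12,110,30),(32,255,255))
for y in range(256,400,8):
    x=np.nonzero(b[y,230:400])[0]+230;print(y,(x.min(),x.max()) if len(x) else None,end=" ")
E
```

```text
t 4.25 p [0.4835 0.3661 0.0366] tx ang 68.56 tz [ 0.0088  0.0065 -0.9999] txz,tyz [0.0093 0.0058] F [-10.98  -0.79  43.78] T [-0.14  1.98 -0.04] gap 0.0115 j [0.46 0.5  1.61 0.   1.02 0.84]
F tool [ -4.3  -9.7 -43.9] 73.1237169681117
256 (np.int64(399), np.int64(399)) 264 (np.int64(286), np.int64(399)) 272 (np.int64(230), np.int64(399)) 280 (np.int64(230), np.int64(399)) 288 (np.int64(230), np.int64(399)) 296 (np.int64(230), np.int64(399)) 304 (np.int64(230), np.int64(399)) 312 (np.int64(230), np.int64(399)) 320 (np.int64(230), np.int64(399)) 328 (np.int64(230), np.int64(399)) 336 (np.int64(230), np.int64(399)) 344 (np.int64(230), np.int64(399)) 352 (np.int64(301), np.int64(328)) 360 (np.int64(300), np.int64(329)) 368 (np.int64(300), np.int64(330)) 376 (np.int64(299), np.int64(330)) 384 (np.int64(292), np.int64(337)) 392 (np.int64(291), np.int64(338))
```

View pics/w4.png

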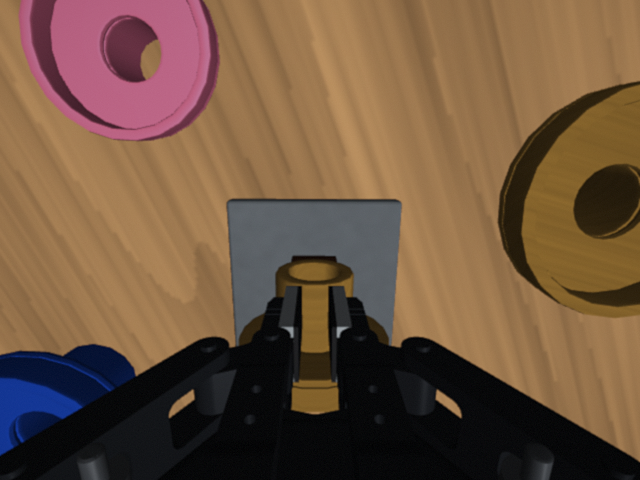

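The picture shows the pads sitting on top of the neck. Gap and geometry put the real fingertips about 30 mm behind the reported TCP. I'll open, then go about 25 mm lower in small steps and check the force.

Request:
{"method": "apply_moves", "body": {
  "rows": [
    {"claw":0.2,"dx":0,"dy":0,"dz":0,"wx":0,"wy":0,"wz":0},
    {"claw":0.2,"dx":0,"dy":0,"dz":0,"wx":0,"wy":0,"wz":0},
    {"claw":0.2,"dx":0,"dy":0,"dz":0,"wx":0,"wy":0,"wz":0},
    {"claw":0.2,"dx":0,"dy":0,"dz":0,"wx":0,"wy":0,"wz":0},
    {"claw":0.2,"dx":0,"dy":0,"dz":0.1,"wx":0,"wy":0,"wz":0},
    {"claw":0.2,"dx":0,"dy":0,"dz":0.1,"wx":0,"wy":0,"wz":0},
    {"claw":0.2,"dx":0,"dy":0,"dz":0,"wx":0,"wy":0,"wz":0},
    {"claw":0.2,"dx":0,"dy":0,"dz":0,"wx":0,"wy":0,"wz":0}
  ]
}}

```text
clock: 5.1
position: [0.4803, 0.3628, 0.0177]
tool_rot: [0.826, 0.563, -0.001, -0.0]
force: [-0.8, -0.2, -0.5]
finger_gap: 0.0685
finger_force: 0.0
```

Request:
{"method": "apply_moves", "body": {
  "rows": [
    {"claw":0.2,"dx":0,"dy":0,"dz":0.1,"wx":0,"wy":0,"wz":0},
    {"claw":0.2,"dx":0,"dy":0,"dz":0.1,"wx":0,"wy":0,"wz":0},
    {"claw":0.2,"dx":0,"dy":0,"dz":0.1,"wx":0,"wy":0,"wz":0},
    {"claw":0.2,"dx":0,"dy":0,"dz":0,"wx":0,"wy":0,"wz":0},
    {"claw":0.2,"dx":0,"dy":0,"dz":0,"wx":0,"wy":0,"wz":0},
    {"claw":0.3,"dx":0,"dy":0,"dz":0,"wx":0,"wy":0,"wz":0},
    {"claw":0.3,"dx":0,"dy":0,"dz":0,"wx":0,"wy":0,"wz":0},
    {"claw":0.3,"dx":0,"dy":0,"dz":0,"wx":0,"wy":0,"wz":0}
  ]
}}

```text
clock: 5.9
position: [0.4808, 0.3631, 0.0037]
tool_rot: [0.826, 0.563, 0.0, 0.0]
force: [-0.4, -0.0, -0.1]
finger_gap: 0.0598
finger_force: 0.0
```

```bash
python3 - <<'E'
from h import *
s,M=st();im=get_image("wrist");cv2.imwrite("pics/w5.png",im);print("tcp",proj("wrist",s["position"]),proj("wrist",s["position"]-.019*M[:,2]))
sd=get_image("side");cv2.imwrite("pics/w5b.png",np.hstack([im[200:480,120:520],cv2.resize(sd[170:282,200:340],(350,280),interpolation=3)]))
E
```

```text
t 5.9 p [0.4808 0.3631 0.0037] tx ang 68.55 tz [ 4.e-04  3.e-04 -1.e+00] txz,tyz [0.0004 0.0003] F [-0.39 -0.   -0.12] T [ 0.01 -0.   -0.04] gap 0.0598 j [0.46 0.55 1.63 0.   0.96 0.84]
tcp [314.16021582 279.74704294] [314.11118622 295.81701537]
```

View pics/w5b.png

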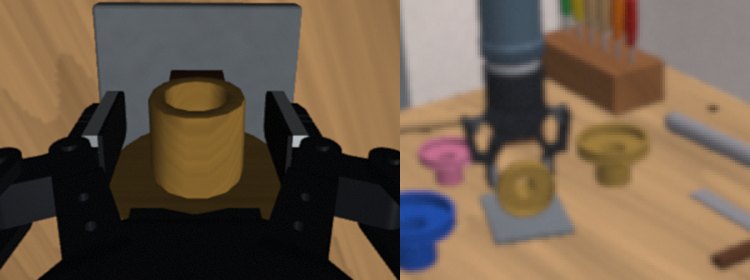

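The fingers now straddle the neck sides, centred: neck centre at column 316.5, fingers at 315. I'll go 4 mm lower and close.

Request:
{"method": "apply_moves", "body": {
  "rows": [
    {"claw":0.3,"dx":0,"dy":0.02,"dz":0.08,"wx":0,"wy":0,"wz":0},
    {"claw":0.4,"dx":0,"dy":0,"dz":0,"wx":0,"wy":0,"wz":0},
    {"claw":0.5,"dx":0,"dy":0,"dz":0,"wx":0,"wy":0,"wz":0},
    {"claw":0.6,"dx":0,"dy":0,"dz":0,"wx":0,"wy":0,"wz":0},
    {"claw":0.7,"dx":0,"dy":0,"dz":0,"wx":0,"wy":0,"wz":0},
    {"claw":0.8,"dx":0,"dy":0,"dz":0,"wx":0,"wy":0,"wz":0},
    {"claw":0.8,"dx":0,"dy":0,"dz":0,"wx":0,"wy":0,"wz":0},
    {"claw":0.8,"dx":0,"dy":0,"dz":0,"wx":0,"wy":0,"wz":0}
  ]
}}

```text
clock: 6.8
position: [0.4814, 0.3626, -0.0005]
tool_rot: [0.826, 0.563, -0.0, -0.0]
force: [-1.4, -0.2, 1.3]
finger_gap: 0.0353
finger_force: 59.7
```

```bash
python3 - <<'E'
from h import *
s,M=st();print("F tool",(M.T@s["force"]).round(1),s["finger_force"])
for v,x in((249.5,303),(249.0,315),): pass
E
```

```text
t 6.8 p [ 0.4814  0.3626 -0.0005] tx ang 68.55 tz [-2.e-04 -0.e+00 -1.e+00] txz,tyz [-0.0001 -0.0002] F [-1.39 -0.15  1.33] T [-0.06  0.27  0.01] gap 0.0353 j [0.46 0.55 1.64 0.   0.95 0.84]
F tool [-0.7 -1.2 -1.3] 59.71298436401412
```

Request:
{"method": "apply_moves", "body": {
  "rows": [
    {"claw":0.8,"dx":0,"dy":0,"dz":-0.1,"wx":0,"wy":0,"wz":0},
    {"claw":0.8,"dx":0,"dy":0,"dz":-0.2,"wx":0,"wy":0,"wz":0},
    {"claw":0.8,"dx":0,"dy":0,"dz":-0.5,"wx":0,"wy":0,"wz":0},
    {"claw":0.8,"dx":0,"dy":0,"dz":-0.7,"wx":0,"wy":0,"wz":0},
    {"claw":0.8,"dx":0,"dy":0,"dz":-0.7,"wx":0,"wy":0,"wz":0},
    {"claw":0.8,"dx":0,"dy":0,"dz":-0.7,"wx":0,"wy":0,"wz":0},
    {"claw":0.8,"dx":0,"dy":0,"dz":-0.5,"wx":0,"wy":0,"wz":0},
    {"claw":0.8,"dx":0,"dy":0,"dz":0,"wx":0,"wy":0,"wz":0}
  ]
}}

```text
clock: 7.6
position: [0.4841, 0.3639, 0.1746]
tool_rot: [0.826, 0.563, 0.005, 0.001]
force: [0.4, 0.0, -2.2]
finger_gap: 0.0357
finger_force: 60.4
```

Request:
{"method": "apply_moves", "body": {
  "rows": [
    {"claw":0.8,"dx":0,"dy":0,"dz":0,"wx":0,"wy":0,"wz":-0.9},
    {"claw":0.8,"dx":0,"dy":0,"dz":0,"wx":0,"wy":0,"wz":-0.9},
    {"claw":0.8,"dx":0,"dy":0,"dz":0,"wx":0,"wy":0,"wz":-0.9},
    {"claw":0.8,"dx":0,"dy":0,"dz":0,"wx":0,"wy":0,"wz":-0.85},
    {"claw":0.8,"dx":0,"dy":0,"dz":0,"wx":0,"wy":0,"wz":0},
    {"claw":0.8,"dx":0,"dy":0,"dz":0,"wx":0,"wy":0,"wz":0},
    {"claw":0.8,"dx":0,"dy":0,"dz":0,"wx":0,"wy":0,"wz":0},
    {"claw":0.8,"dx":0,"dy":0,"dz":0,"wx":0,"wy":0,"wz":0}
  ]
}}

```text
clock: 8.4
position: [0.4815, 0.3626, 0.1691]
tool_rot: [0.663, 0.748, -0.0, -0.0]
force: [-0.0, 0.7, -2.3]
finger_gap: 0.0353
finger_force: 60.2
```

```bash
python3 - <<'E'
from h import *
s,M=st();print("F tool",(M.T@s["force"]).round(1),s["finger_force"])
im=get_image("wrist");sd=get_image("side")
cv2.imwrite("pics/w6.png",np.hstack([cv2.resize(im,(480,360)),cv2.resize(sd[120:270,190:323],(320,360),interpolation=3)]));cv2.imwrite("pics/w6w.png",im);cv2.imwrite("pics/s6.png",sd)
E
```

```text
t 8.4 p [0.4815 0.3626 0.1691] tx ang 96.87 tz [-4.e-04 -2.e-04 -1.e+00] txz,tyz [-0.0002 -0.0004] F [-0.05  0.68 -2.32] T [ 0.08  0.01 -0.03] gap 0.0353 j [ 0.46  0.38  1.45 -0.    1.31  0.34]
F tool [0.7 0.  2.3] 60.21478693233803
```

View pics/w6.png

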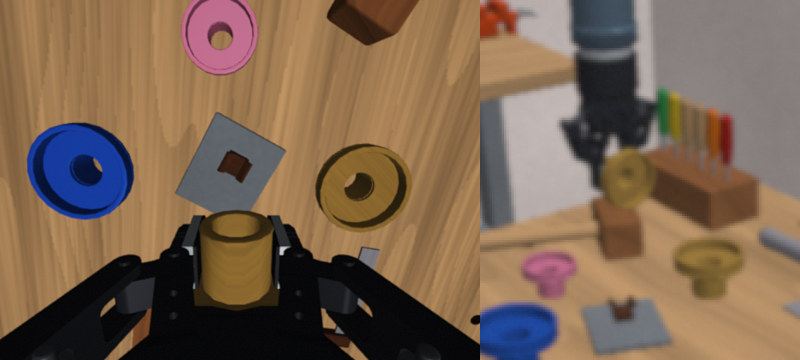

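The rosette is held level in the pads, and the wrist force of 2.3 N matches its weight. The saddle at (235,165) is empty. Next is the standoff in front of the rail tip, with the tilt matched.

Request:
{"method": "apply_moves", "body": {
  "rows": [
    {"claw":0.8,"dx":-0.6,"dy":0,"dz":-0.05,"wx":0,"wy":0.27,"wz":0},
    {"claw":0.8,"dx":-0.7,"dy":-0.06,"dz":0,"wx":0,"wy":0,"wz":0},
    {"claw":0.8,"dx":-0.7,"dy":-0.06,"dz":0,"wx":0,"wy":0,"wz":0},
    {"claw":0.8,"dx":-0.7,"dy":0,"dz":0,"wx":0,"wy":0,"wz":0},
    {"claw":0.8,"dx":-0.6,"dy":0,"dz":0,"wx":0,"wy":0,"wz":0},
    {"claw":0.8,"dx":-0.5,"dy":0,"dz":0,"wx":0,"wy":0,"wz":0},
    {"claw":0.8,"dx":0,"dy":0,"dz":0,"wx":0,"wy":0,"wz":0},
    {"claw":0.8,"dx":0,"dy":0,"dz":0,"wx":0,"wy":0,"wz":0}
  ]
}}

```text
clock: 9.3
position: [0.4988, 0.1731, 0.1661]
tool_rot: [0.664, 0.748, 0.013, -0.014]
force: [-0.8, -0.3, -2.8]
finger_gap: 0.0353
finger_force: 60.4
```

```bash
cat >> h.py <<'E'
S=np.array([.711,-.105,.21]);yaw=.1232
def pose(M,p,dz=.0475):  # rosette mid & axis in world
    return p-M[:,2]*dz, -M[:,0]
def sf(p):
    d=np.array(p)-S;c,s=np.cos(yaw),np.sin(yaw);return np.array([c*d[0]+s*d[1],-s*d[0]+c*d[1],d[2]])
E
python3 - <<'E'
from h import *
s,M=st();m,a=pose(M,s["position"]);print("mid seat frame",sf(m).round(4),"axis",a.round(3))
sd=get_image("side");tp=get_image("top");cv2.imwrite("pics/s7.png",sd);cv2.imwrite("pics/t7.png",tp)
h=cv2.cvtColor(sd,40);rim=m+.033*a;pr=proj("side",rim);print("rim pred",pr,"mid",proj("side",m))
b=cv2.inRange(h,(14,90,30),(34,255,255));roi=np.zeros_like(b);x,y=pr.astype(int);roi[y-30:y+30,x-30:x+30]=255
print(h[y-12:y+13:4,x-12:x+13:6].tolist())
c=max(cv2.findContours(b&roi,0,2)[0],key=cv2.contourArea);print(cv2.contourArea(c),cv2.boundingRect(c),cv2.fitEllipse(cv2.convexHull(c)))
Rm=[proj("side",rim+.038*(np.cos(t)*M[:,1]+np.sin(t)*M[:,2])) for t in np.linspace(0,6.28,40)];print("pred bbox",np.min(Rm,0),np.max(Rm,0))
o=np.hstack([cv2.resize(sd[y-70:y+70,x-70:x+70],(400,400),interpolation=2),cv2.resize(tp[180:280,250:350],(400,400),interpolation=2)]);cv2.imwrite("pics/v7.png",o);print("origin side crop",x-70,y-70,400/140)
E
```

```text
t 9.3 p [0.4988 0.1731 0.1661] tx ang 96.83 tz [-0.0042  0.0379 -0.9993] txz,tyz [0.0381 0.0003] F [-0.76 -0.29 -2.81] T [0.04 0.   0.01] gap 0.0353 j [ 0.09  0.24  1.65  0.04  1.25 -0.04]
mid seat frame [-0.1764  0.3003  0.0035] axis [ 0.119 -0.992 -0.038]
rim pred [296.40958268 215.00403032] mid [287.98228126 211.0938568 ]
[[[135, 14, 37], [17, 138, 107], [19, 157, 148], [18, 150, 121], [16, 111, 179]], [[15, 31, 50], [19, 155, 145], [20, 153, 122], [20, 151, 101], [16, 110, 174]], [[15, 33, 93], [19, 156, 126], [19, 150, 97], [20, 155, 110], [16, 112, 171]], [[18, 102, 90], [20, 154, 129], [19, 152, 121], [20, 155, 110], [10, 38, 141]], [[18, 101, 83], [19, 157, 122], [19, 152, 126], [19, 154, 126], [132, 13, 96]], [[19, 154, 121], [19, 155, 122], [19, 155, 132], [18, 131, 144], [15, 101, 141]], [[20, 157, 135], [19, 153, 118], [20, 157, 141], [16, 111, 167], [15, 109, 157]]]
2109.5 (266, 196, 60, 49) ((294.84088134765625, 224.54312133789062), (58.97621154785156, 78.5576171875), 92.61204528808594)
pred bbox [286.37878314 201.73106439] [306.04915938 228.05976567]
origin side crop 226 145 2.857142857142857
```

View pics/v7.png

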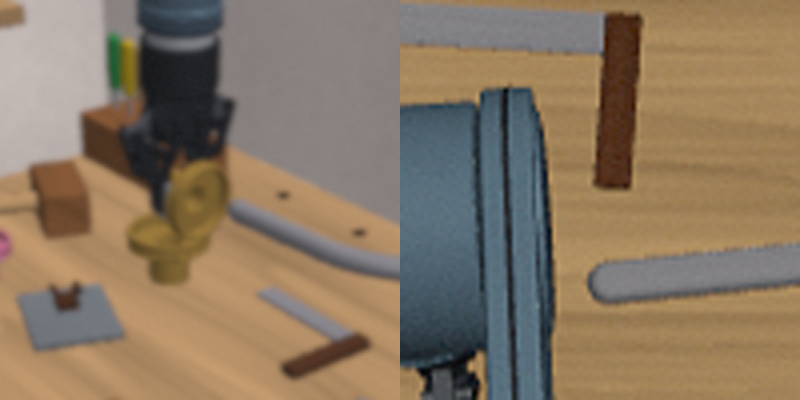

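The side crop shows the cup at about (295.7,215), matching the predicted (296.4,215). The rail tip lies just to its right. Now a subpixel fit of the free arm's axis in both fixed views.

```bash
python3 - <<'E'
from h import *
def cent(im,cols,r0,slope):
    h=cv2.cvtColor(im,40)[...,1].astype(float);out=[]
    for x in cols:
        r=r0+slope*(x-cols[0]);rr=np.arange(int(r)-11,int(r)+12);s=h[rr,x]
        w=np.clip((90-s)/70,0,1);i=len(rr)//2
        # contiguous segment about centre
        lo=i
        while lo>0 and w[lo-1]>0: lo-=1
        hi=i
        while hi<len(rr)-1 and w[hi+1]>0: hi+=1
        ww=w[lo:hi+1];out.append((x,(rr[lo:hi+1]*ww).sum()/ww.sum(),ww.sum()))
    return np.array(out)
res={}
for n,f,cols,r0,sl in(("top","pics/top0.png",range(306,348,2),249.6,-.105),("side","pics/side0.png",range(312,342,2),220,.38)):
    c=cent(cv2.imread(f),list(cols),r0,sl);g=np.abs(c[:,2]-np.median(c[:,2]))<2;c=c[g];k=np.polyfit(c[:,0],c[:,1],1)
    print(n,c[:,1:].round(1).tolist(),k,"res",(c[:,1]-np.polyval(k,c[:,0])).std());res[n]=(k,cols[0],cols[-1])
nn=[]
for n in res:
    k,a,b=res[n];o,d1=ray(n,a,np.polyval(k,a));_,d2=ray(n,b,np.polyval(k,b));v=np.cross(d1,d2);nn.append((v/np.linalg.norm(v),o))
d=np.cross(nn[0][0],nn[1][0]);d/=np.linalg.norm(d);d*=np.sign(d[1])
# point on line at several world y
for y in(.09,.05,.0,.171):
    A=np.array([nn[0][0],nn[1][0],[0,1,0]]);p=np.linalg.solve(A,[nn[0][0]@nn[0][1],nn[1][0]@nn[1][1],y]);print(p.round(4),sf(p).round(4))
print("dir",d,"yaw",-d[0]/d[1],"tilt",d[2]/np.hypot(*d[:2]))
s,M=st();m,a=pose(M,s["position"]);print("mid",m.round(4))
E
```

```text
top [[249.7, 10.3], [249.5, 10.0], [249.5, 10.0], [249.3, 10.1], [249.0, 10.4], [248.7, 10.3], [248.5, 10.0], [248.5, 10.0], [248.3, 10.2], [248.1, 10.4], [247.6, 10.3], [247.4, 10.1], [247.5, 10.0], [247.2, 10.0], [247.0, 10.5], [246.7, 10.3], [246.5, 10.1], [246.5, 10.0], [246.2, 10.0], [246.0, 10.3], [245.7, 10.3]] [-1.00255842e-01  2.80458136e+02] res 0.09980593346393397
side [[219.3, 8.4], [220.2, 8.2], [221.2, 8.3], [222.1, 8.3], [223.0, 8.5], [223.9, 8.7], [224.9, 8.5], [225.8, 8.4], [226.7, 8.5], [227.5, 8.6], [228.4, 8.6], [229.4, 8.7], [230.4, 8.7], [231.3, 8.5], [232.0, 8.5]] [ 0.45712557 76.70512041] res 0.07168786960729574
[0.5075 0.09   0.2198] [-0.178   0.2185  0.0098]
[0.5123 0.05   0.2183] [-0.1782  0.1782  0.0083]
[0.5183 0.     0.2164] [-0.1783  0.1279  0.0064]
[0.4977 0.171  0.2228] [-0.1778  0.3001  0.0128]
dir [-0.11991617  0.99207752  0.03744741] yaw 0.12087379193797725 tilt 0.03747369194920097
t 9.4 p [0.4986 0.1741 0.166 ] tx ang 96.96 tz [-0.0044  0.0379 -0.9993] txz,tyz [0.0381 0.0003] F [-0.01  0.19 -3.92] T [0.04 0.04 0.03] gap 0.0356 j [ 0.1   0.24  1.65  0.04  1.25 -0.04]
mid [0.4988 0.1723 0.2135]
```

Request:
{"method": "apply_moves", "body": {
  "rows": [
    {"claw":0.8,"dx":0,"dy":-0.024,"dz":-0.17,"wx":0,"wy":0,"wz":0},
    {"claw":0.8,"dx":-0.1,"dy":0,"dz":0,"wx":0,"wy":0,"wz":0},
    {"claw":0.8,"dx":-0.2,"dy":0,"dz":0,"wx":0,"wy":0,"wz":0},
    {"claw":0.8,"dx":-0.2,"dy":0,"dz":0,"wx":0,"wy":0,"wz":0},
    {"claw":0.8,"dx":-0.2,"dy":0,"dz":0,"wx":0,"wy":0,"wz":0},
    {"claw":0.8,"dx":-0.2,"dy":0,"dz":0,"wx":0,"wy":0,"wz":0},
    {"claw":0.8,"dx":0,"dy":0,"dz":0,"wx":0,"wy":0,"wz":0},
    {"claw":0.8,"dx":0,"dy":0,"dz":0,"wx":0,"wy":0,"wz":0}
  ]
}}

```text
clock: 10.2
position: [0.503, 0.1279, 0.1726]
tool_rot: [0.663, 0.748, 0.013, -0.014]
force: [0.2, 0.7, -1.9]
finger_gap: 0.0353
finger_force: 60.4
```

```bash
cat >> h.py <<'E'
phi=.0375
def line(Y): return S+np.array([0,0,.0007])+np.array([-np.sin(yaw),np.cos(yaw),phi])*Y+np.array([np.cos(yaw),np.sin(yaw),0])*-.178
def rep():
    s,M=st();m,a=pose(M,s["position"]);q=sf(m);e=line(q[1])-m
    print("mid sf",q.round(4),"err to line (tool)",(M.T@e*1000).round(1),"mm; F tool",(M.T@s["force"]).round(1),"T tool",(M.T@s["torque"]).round(2))
E
python3 -c "
from h import *
rep()"
```

```text
t 10.2 p [0.503  0.1279 0.1726] tx ang 96.87 tz [-0.0048  0.0377 -0.9993] txz,tyz [ 0.038  -0.0002] F [ 0.18  0.66 -1.94] T [ 0.02  0.01 -0.01] gap 0.0353 j [ 0.01  0.22  1.66  0.04  1.26 -0.13]
mid sf [-0.1778  0.2549  0.0101] err to line (tool) [ 0.  -0.2 -0.2] mm; F tool [0.6 0.3 2. ] T tool [0.   0.02 0.01]
```

Request:
{"method": "apply_moves", "body": {
  "rows": [
    {"claw":0.8,"dx":-0.05,"dy":0,"dz":0,"wx":0,"wy":0,"wz":0},
    {"claw":0.8,"dx":-0.05,"dy":0,"dz":0,"wx":0,"wy":0,"wz":0},
    {"claw":0.8,"dx":-0.05,"dy":0,"dz":0,"wx":0,"wy":0,"wz":0},
    {"claw":0.8,"dx":-0.05,"dy":0,"dz":0,"wx":0,"wy":0,"wz":0},
    {"claw":0.8,"dx":-0.03,"dy":0,"dz":0,"wx":0,"wy":0,"wz":0},
    {"claw":0.8,"dx":-0.02,"dy":0,"dz":0,"wx":0,"wy":0,"wz":0},
    {"claw":0.8,"dx":0,"dy":0,"dz":0,"wx":0,"wy":0,"wz":0},
    {"claw":0.8,"dx":0,"dy":0,"dz":0,"wx":0,"wy":0,"wz":0}
  ]
}}

```text
clock: 11.0
position: [0.5046, 0.1158, 0.1722]
tool_rot: [0.663, 0.749, 0.012, -0.014]
force: [2.5, -0.3, -2.8]
finger_gap: 0.0354
finger_force: 60.4
```

```bash
python3 -c "
from h import *
rep()"
```

```text
t 11.0 p [0.5046 0.1158 0.1722] tx ang 96.95 tz [-0.0043  0.0371 -0.9993] txz,tyz [0.0374 0.0003] F [ 2.49 -0.3  -2.85] T [-0.02 -0.14  0.03] gap 0.0354 j [-0.02  0.22  1.66  0.04  1.26 -0.15]
mid sf [-0.1777  0.2427  0.0097] err to line (tool) [ 0.  -0.3 -0.1] mm; F tool [-0.7  2.4  2.8] T tool [-0.14 -0.04 -0.04]
```

Request:
{"method": "apply_moves", "body": {
  "rows": [
    {"claw":0.8,"dx":-0.03,"dy":0,"dz":0,"wx":0,"wy":0,"wz":0},
    {"claw":0.8,"dx":-0.03,"dy":0,"dz":0,"wx":0,"wy":0,"wz":0},
    {"claw":0.8,"dx":-0.03,"dy":0,"dz":0,"wx":0,"wy":0,"wz":0},
    {"claw":0.8,"dx":-0.03,"dy":0,"dz":0,"wx":0,"wy":0,"wz":0},
    {"claw":0.8,"dx":-0.03,"dy":0,"dz":0,"wx":0,"wy":0,"wz":0},
    {"claw":0.8,"dx":0,"dy":0,"dz":0,"wx":0,"wy":0,"wz":0},
    {"claw":0.8,"dx":0,"dy":0,"dz":0,"wx":0,"wy":0,"wz":0},
    {"claw":0.8,"dx":0,"dy":0,"dz":0,"wx":0,"wy":0,"wz":0}
  ]
}}

```text
clock: 11.8
position: [0.5055, 0.1082, 0.1719]
tool_rot: [0.663, 0.749, 0.012, -0.014]
force: [1.8, -0.5, -3.3]
finger_gap: 0.0356
finger_force: 60.3
```

```bash
python3 -c "
from h import *
rep()"
```

```text
t 11.8 p [0.5055 0.1082 0.1719] tx ang 96.94 tz [-0.0043  0.037  -0.9993] txz,tyz [0.0373 0.0002] F [ 1.84 -0.46 -3.29] T [-0.01 -0.26 -0.02] gap 0.0356 j [-0.03  0.22  1.66  0.04  1.26 -0.17]
mid sf [-0.1778  0.2351  0.0094] err to line (tool) [ 0.  -0.2 -0.1] mm; F tool [-0.8  1.8  3.3] T tool [-0.25 -0.04  0.01]
```

Request:
{"method": "apply_moves", "body": {
  "rows": [
    {"claw":0.8,"dx":-0.03,"dy":0.01,"dz":0,"wx":0,"wy":0,"wz":0},
    {"claw":0.8,"dx":-0.05,"dy":0,"dz":0,"wx":0,"wy":0,"wz":0},
    {"claw":0.8,"dx":-0.05,"dy":0,"dz":0,"wx":0,"wy":0,"wz":0},
    {"claw":0.8,"dx":-0.05,"dy":0,"dz":0,"wx":0,"wy":0,"wz":0},
    {"claw":0.8,"dx":-0.05,"dy":0,"dz":0,"wx":0,"wy":0,"wz":0},
    {"claw":0.8,"dx":-0.05,"dy":0,"dz":0,"wx":0,"wy":0,"wz":0},
    {"claw":0.8,"dx":-0.02,"dy":0,"dz":0,"wx":0,"wy":0,"wz":0},
    {"claw":0.8,"dx":0,"dy":0,"dz":0,"wx":0,"wy":0,"wz":0}
  ]
}}

```text
clock: 12.6
position: [0.5076, 0.0934, 0.1713]
tool_rot: [0.663, 0.748, 0.012, -0.014]
force: [-0.1, -0.3, -2.6]
finger_gap: 0.0355
finger_force: 60.3
```

```bash
python3 -c "
from h import *
rep()"
```

```text
t 12.6 p [0.5076 0.0934 0.1713] tx ang 96.93 tz [-0.0046  0.0374 -0.9993] txz,tyz [ 0.0377 -0.0001] F [-0.15 -0.34 -2.59] T [ 0.02 -0.   -0.01] gap 0.0355 j [-0.06  0.22  1.67  0.04  1.26 -0.2 ]
mid sf [-0.1774  0.2201  0.0088] err to line (tool) [ 0.  -0.6 -0.2] mm; F tool [-0.4 -0.2  2.6] T tool [-0.    0.02  0.01]
```

Request:
{"method": "apply_moves", "body": {
  "rows": [
    {"claw":0.8,"dx":-0.05,"dy":0,"dz":0,"wx":0,"wy":0,"wz":0},
    {"claw":0.8,"dx":-0.05,"dy":0,"dz":0,"wx":0,"wy":0,"wz":0},
    {"claw":0.8,"dx":-0.05,"dy":0,"dz":0,"wx":0,"wy":0,"wz":0},
    {"claw":0.8,"dx":-0.05,"dy":0,"dz":0,"wx":0,"wy":0,"wz":0},
    {"claw":0.8,"dx":-0.05,"dy":0,"dz":0,"wx":0,"wy":0,"wz":0},
    {"claw":0.8,"dx":-0.05,"dy":0,"dz":0,"wx":0,"wy":0,"wz":0},
    {"claw":0.8,"dx":-0.02,"dy":0,"dz":0,"wx":0,"wy":0,"wz":0},
    {"claw":0.8,"dx":0,"dy":0,"dz":0,"wx":0,"wy":0,"wz":0}
  ]
}}

```text
clock: 13.4
position: [0.5096, 0.0776, 0.1707]
tool_rot: [0.663, 0.748, 0.012, -0.014]
force: [0.6, -0.9, -2.0]
finger_gap: 0.0355
finger_force: 60.3
```

```bash
python3 -c "
from h import *
rep()"
```

```text
t 13.4 p [0.5096 0.0776 0.1707] tx ang 96.93 tz [-0.0046  0.0374 -0.9993] txz,tyz [ 0.0377 -0.    ] F [ 0.57 -0.92 -1.97] T [0.07 0.02 0.05] gap 0.0355 j [-0.09  0.22  1.67  0.04  1.26 -0.23]
mid sf [-0.1775  0.2042  0.0082] err to line (tool) [ 0.  -0.5 -0.2] mm; F tool [-1.1  0.5  1.9] T tool [ 0.01  0.08 -0.05]
```

Threaded and free, with only about 0.5 N of side load. I slide along the straight and plan the bend in the meantime.

Request:
{"method": "apply_moves", "body": {
  "rows": [
    {"claw":0.8,"dx":-0.1,"dy":0,"dz":0,"wx":0,"wy":0,"wz":0},
    {"claw":0.8,"dx":-0.16,"dy":0,"dz":0,"wx":0,"wy":0,"wz":0},
    {"claw":0.8,"dx":-0.16,"dy":0,"dz":0,"wx":0,"wy":0,"wz":0},
    {"claw":0.8,"dx":-0.16,"dy":0,"dz":0,"wx":0,"wy":0,"wz":0},
    {"claw":0.8,"dx":-0.16,"dy":0,"dz":0,"wx":0,"wy":0,"wz":0},
    {"claw":0.8,"dx":-0.16,"dy":0,"dz":0,"wx":0,"wy":0,"wz":0},
    {"claw":0.8,"dx":-0.1,"dy":0,"dz":0,"wx":0,"wy":0,"wz":0},
    {"claw":0.8,"dx":0,"dy":0,"dz":0,"wx":0,"wy":0,"wz":0}
  ]
}}

```text
clock: 14.2
position: [0.5157, 0.0274, 0.1688]
tool_rot: [0.663, 0.748, 0.012, -0.014]
force: [-0.2, -1.0, -2.1]
finger_gap: 0.035
finger_force: 60.4
```

```bash
cat >> h.py <<'E'
import json,os
P=dict(ox=.0022,oy=0.,oz=.0006,phi=.0375,yaw=.1222)   # rail frame estimate
if os.path.exists("P.json"): P.update(json.load(open("P.json")))
def cl(s):  # centreline vs arclength from free straight: s=0 at y=.12 on arm, bend ends at L
    L=.12*np.pi/2
    if s<0: return np.array([-.18,.12-s])
    if s<L: t=s/.12; return np.array([-.06-.12*np.cos(t),.12-.12*np.sin(t)])
    return np.array([-.06+s-L,0.])
def fit(s): # bore pose (mid xy, heading) with bore centre at s
    q=np.array([cl(s+d) for d in np.linspace(-.019,.019,39)]);h=np.arctan2(*(q[-1]-q[0])[::-1])
    n=np.array([-np.sin(h),np.cos(h)]);e=q@n;t=np.array([np.cos(h),np.sin(h)])
    c=t*(cl(s)@t)+n*(e.max()+e.min())/2
    return c-.002*t,h
def RF():
    o=S+R.from_euler("z",P["yaw"]).apply([P["ox"],P["oy"],P["oz"]]);return R.from_euler("ZX",[P["yaw"],P["phi"]]),o
def now():
    s,M=st();m,a=pose(M,s["position"]);r,o=RF();q=r.inv().apply(m-o);ar=r.inv().apply(a)
    ss=np.linspace(-.12,.25,3701);d=[np.linalg.norm(fit(x)[0]-q[:2]) for x in ss[::5]];sn=ss[::5][np.argmin(d)]
    f,h=fit(sn);t=np.array([np.cos(h),np.sin(h)]);n=np.array([-t[1],t[0]])
    print("rail frame mid",(q*1000).round(1),"s",round(sn*1000,1),"lateral off(mm,+left of travel)",round((q[:2]-f)@n*1000,2),"z",round(q[2]*1000,2),"head err deg",np.degrees(np.arctan2(ar[1],ar[0])-h).round(2),"pitch deg",np.degrees(ar[2]).round(2),"Ftool",(M.T@s["force"]).round(1),"Ttool",(M.T@s["torque"]).round(2))
    return q,sn,s,M,ar
def plan(steps): # incremental rows
    q,sn,s,M,ar=now();r,o=RF();p=q[:2];hd=np.arctan2(ar[1],ar[0])
    for k,d in enumerate(steps):
        sn+=d;f,h=fit(sn);t=np.array([np.cos(hd),np.sin(hd)]);n=np.array([-t[1],t[0]]);e=f-p
        # tool x=-heading ; tool y = right of... z down: y=z x x
        dx=-(e@t);dy=-(e@n)
        print(f"dx {dx/.05:.3f} dy {dy/.05:.3f} wz {-np.degrees(h-hd)/8:.3f}  s {sn*1000:.0f}");p,hd=f,h
    print("z corr dz",round(q[2]/.05,3))
E
python3 -c "
from h import *
plan([.004]*7+[0])"
```

```text
t 14.2 p [0.5157 0.0274 0.1688] tx ang 96.88 tz [-0.0046  0.0373 -0.9993] txz,tyz [ 0.0376 -0.0001] F [-0.19 -1.03 -2.08] T [ 0.03  0.   -0.01] gap 0.035 j [-0.19  0.23  1.66  0.04  1.26 -0.32]
rail frame mid [-1.799e+02  1.535e+02 -1.000e-01] s -31.5 lateral off(mm,+left of travel) 0.13 z -0.08 head err deg -0.12 pitch deg -0.01 Ftool [-1.1 -0.3  2. ] Ttool [-0.    0.03  0.01]
dx -0.080 dy 0.002 wz -0.015  s -27
dx -0.080 dy 0.000 wz -0.000  s -23
dx -0.080 dy 0.000 wz -0.000  s -19
dx -0.080 dy 0.000 wz -0.010  s -15
dx -0.080 dy -0.000 wz -0.035  s -11
dx -0.080 dy -0.000 wz -0.060  s -7
dx -0.080 dy -0.000 wz -0.085  s -3
dx -0.000 dy -0.000 wz -0.000  s -3
z corr dz -0.002
```

Request:
{"method": "apply_moves", "body": {
  "rows": [
    {"claw":0.8,"dx":-0.08,"dy":0,"dz":0,"wx":0,"wy":0,"wz":-0.015},
    {"claw":0.8,"dx":-0.08,"dy":0,"dz":0,"wx":0,"wy":0,"wz":0},
    {"claw":0.8,"dx":-0.08,"dy":0,"dz":0,"wx":0,"wy":0,"wz":0},
    {"claw":0.8,"dx":-0.08,"dy":0,"dz":0,"wx":0,"wy":0,"wz":-0.01},
    {"claw":0.8,"dx":-0.08,"dy":0,"dz":0,"wx":0,"wy":0,"wz":-0.035},
    {"claw":0.8,"dx":-0.08,"dy":0,"dz":0,"wx":0,"wy":0,"wz":-0.06},
    {"claw":0.8,"dx":-0.08,"dy":0,"dz":0,"wx":0,"wy":0,"wz":-0.085},
    {"claw":0.8,"dx":0,"dy":0,"dz":0,"wx":0,"wy":0,"wz":0}
  ]
}}

```text
clock: 15.0
position: [0.5195, -0.0002, 0.1678]
tool_rot: [0.652, 0.758, 0.013, -0.014]
force: [-0.7, -0.3, -3.9]
finger_gap: 0.0354
finger_force: 60.3
```

```bash
sed -i 's/dy=-(e@n)/dy=e@n/' h.py; python3 -c "
from h import *
plan([.004]*7+[0])"
```

```text
t 15.0 p [ 5.195e-01 -2.000e-04  1.678e-01] tx ang 98.59 tz [-0.0041  0.0371 -0.9993] txz,tyz [0.0373 0.0015] F [-0.67 -0.34 -3.93] T [-0.06 -0.12 -0.02] gap 0.0354 j [-0.24  0.23  1.66  0.04  1.26 -0.4 ]
rail frame mid [-179.6  125.7   -0. ] s -3.5 lateral off(mm,+left of travel) 0.32 z -0.05 head err deg 0.08 pitch deg 0.01 Ftool [-0.4 -0.7  3.9] Ttool [-0.11 -0.08  0.01]
dx -0.083 dy -0.006 wz -0.100  s 1
dx -0.080 dy 0.001 wz -0.135  s 5
dx -0.080 dy 0.001 wz -0.160  s 9
dx -0.080 dy 0.001 wz -0.185  s 13
dx -0.080 dy 0.001 wz -0.211  s 17
dx -0.080 dy 0.000 wz -0.234  s 21
dx -0.080 dy -0.000 wz -0.239  s 25
dx -0.000 dy 0.000 wz -0.000  s 25
z corr dz -0.001
```

Request:
{"method": "apply_moves", "body": {
  "rows": [
    {"claw":0.8,"dx":-0.083,"dy":-0.006,"dz":0,"wx":0,"wy":0,"wz":-0.1},
    {"claw":0.8,"dx":-0.08,"dy":0.001,"dz":0,"wx":0,"wy":0,"wz":-0.135},
    {"claw":0.8,"dx":-0.08,"dy":0.001,"dz":0,"wx":0,"wy":0,"wz":-0.16},
    {"claw":0.8,"dx":-0.08,"dy":0.001,"dz":0,"wx":0,"wy":0,"wz":-0.185},
    {"claw":0.8,"dx":-0.08,"dy":0.001,"dz":0,"wx":0,"wy":0,"wz":-0.21},
    {"claw":0.8,"dx":0,"dy":0,"dz":0,"wx":0,"wy":0,"wz":0},
    {"claw":0.8,"dx":0,"dy":0,"dz":0,"wx":0,"wy":0,"wz":0},
    {"claw":0.8,"dx":0,"dy":0,"dz":0,"wx":0,"wy":0,"wz":0}
  ]
}}

```text
clock: 15.8
position: [0.5236, -0.0198, 0.167]
tool_rot: [0.609, 0.793, 0.014, -0.012]
force: [4.6, 0.7, -6.0]
finger_gap: 0.0352
finger_force: 60.3
```

```bash
python3 -c "
from h import *
plan([.004]*7+[0])"
```

```text
t 15.8 p [ 0.5236 -0.0198  0.167 ] tx ang 104.9 tz [-0.003   0.0368 -0.9993] txz,tyz [0.0363 0.0065] F [ 4.57  0.67 -6.02] T [ 0.2  -0.76  0.04] gap 0.0352 j [-0.28  0.24  1.65  0.04  1.26 -0.55]
rail frame mid [-1.779e+02  1.058e+02 -1.000e-01] s 16.5 lateral off(mm,+left of travel) 0.52 z -0.05 head err deg -0.02 pitch deg 0.05 Ftool [-0.7  4.5  6. ] Ttool [-0.79 -0.   -0.07]
dx -0.081 dy -0.010 wz -0.237  s 21
dx -0.080 dy -0.000 wz -0.239  s 25
dx -0.080 dy -0.000 wz -0.239  s 29
dx -0.080 dy -0.000 wz -0.239  s 33
dx -0.080 dy -0.000 wz -0.239  s 37
dx -0.080 dy -0.000 wz -0.239  s 41
dx -0.080 dy -0.000 wz -0.239  s 45
dx -0.000 dy 0.000 wz -0.000  s 45
z corr dz -0.001
```

The rail pushes the rosette inward (4.5 N) and down (3.5 N). So I shift the rail estimate: ox +1.4 mm, oz -0.8 mm.

```bash
echo '{"ox":0.0036,"oz":-0.0002}'>P.json; python3 -c "
from h import *
plan([.001]+[.004]*5+[0])"
```

```text
t 15.8 p [ 0.5236 -0.0198  0.167 ] tx ang 104.9 tz [-0.003   0.0368 -0.9993] txz,tyz [0.0363 0.0065] F [ 4.57  0.67 -6.02] T [ 0.2  -0.76  0.04] gap 0.0352 j [-0.28  0.24  1.65  0.04  1.26 -0.55]
rail frame mid [-179.3  105.8    0.7] s 16.0 lateral off(mm,+left of travel) -0.87 z 0.75 head err deg 0.2 pitch deg 0.05 Ftool [-0.7  4.5  6. ] Ttool [-0.79 -0.   -0.07]
dx -0.015 dy 0.017 wz -0.031  s 17
dx -0.080 dy 0.000 wz -0.236  s 21
dx -0.080 dy -0.000 wz -0.239  s 25
dx -0.080 dy -0.000 wz -0.239  s 29
dx -0.080 dy -0.000 wz -0.239  s 33
dx -0.080 dy -0.000 wz -0.239  s 37
dx -0.000 dy 0.000 wz -0.000  s 37
z corr dz 0.015
```

Request:
{"method": "apply_moves", "body": {
  "rows": [
    {"claw":0.8,"dx":0,"dy":0.018,"dz":0.015,"wx":0,"wy":0,"wz":-0.03},
    {"claw":0.8,"dx":-0.04,"dy":0,"dz":0,"wx":0,"wy":0,"wz":-0.11},
    {"claw":0.8,"dx":-0.08,"dy":0,"dz":0,"wx":0,"wy":0,"wz":-0.239},
    {"claw":0.8,"dx":-0.08,"dy":0,"dz":0,"wx":0,"wy":0,"wz":-0.239},
    {"claw":0.8,"dx":-0.08,"dy":0,"dz":0,"wx":0,"wy":0,"wz":-0.239},
    {"claw":0.8,"dx":0,"dy":0,"dz":0,"wx":0,"wy":0,"wz":0},
    {"claw":0.8,"dx":0,"dy":0,"dz":0,"wx":0,"wy":0,"wz":0},
    {"claw":0.8,"dx":0,"dy":0,"dz":0,"wx":0,"wy":0,"wz":0}
  ]
}}

```text
clock: 16.6
position: [0.5275, -0.0325, 0.1658]
tool_rot: [0.561, 0.828, 0.014, -0.013]
force: [-0.4, 0.4, -3.4]
finger_gap: 0.0357
finger_force: 60.7
```

```bash
python3 -c "
from h import *
plan([.004]*6+[0])"
```

```text
t 16.6 p [ 0.5275 -0.0325  0.1658] tx ang 111.74 tz [-0.0052  0.0373 -0.9993] txz,tyz [0.0366 0.009 ] F [-0.41  0.4  -3.42] T [ 0.04 -0.04 -0.03] gap 0.0357 j [-0.3   0.25  1.64  0.04  1.27 -0.69]
rail frame mid [-176.9   92.6   -0. ] s 29.5 lateral off(mm,+left of travel) -0.76 z -0.05 head err deg 0.65 pitch deg -0.02 Ftool [ 0.4 -0.3  3.4] Ttool [-0.05  0.02  0.03]
dx -0.078 dy 0.014 wz -0.158  s 34
dx -0.080 dy -0.000 wz -0.239  s 38
dx -0.080 dy -0.000 wz -0.239  s 42
dx -0.080 dy -0.000 wz -0.239  s 46
dx -0.080 dy -0.000 wz -0.239  s 50
dx -0.080 dy -0.000 wz -0.239  s 54
dx -0.000 dy 0.000 wz -0.000  s 54
z corr dz -0.001
```

Request:
{"method": "apply_moves", "body": {
  "rows": [
    {"claw":0.8,"dx":-0.078,"dy":0.009,"dz":0,"wx":0,"wy":0,"wz":-0.19},
    {"claw":0.8,"dx":-0.08,"dy":0,"dz":0,"wx":0,"wy":0,"wz":-0.239},
    {"claw":0.8,"dx":-0.08,"dy":0,"dz":0,"wx":0,"wy":0,"wz":-0.239},
    {"claw":0.8,"dx":-0.08,"dy":0,"dz":0,"wx":0,"wy":0,"wz":-0.239},
    {"claw":0.8,"dx":-0.08,"dy":0,"dz":0,"wx":0,"wy":0,"wz":-0.239},
    {"claw":0.8,"dx":0,"dy":0,"dz":0,"wx":0,"wy":0,"wz":0},
    {"claw":0.8,"dx":0,"dy":0,"dz":0,"wx":0,"wy":0,"wz":0},
    {"claw":0.8,"dx":0,"dy":0,"dz":0,"wx":0,"wy":0,"wz":0}
  ]
}}

```text
clock: 17.4
position: [0.5364, -0.05, 0.165]
tool_rot: [0.493, 0.87, 0.015, -0.011]
force: [0.1, -0.2, -3.3]
finger_gap: 0.0357
finger_force: 60.6
```

```bash
python3 -c "
from h import *
plan([.004]*6+[0])"
```

```text
t 17.4 p [ 0.5364 -0.05    0.165 ] tx ang 120.92 tz [-0.005   0.0375 -0.9993] txz,tyz [0.0348 0.015 ] F [ 0.1  -0.22 -3.32] T [-0.    0.06 -0.03] gap 0.0357 j [-0.32  0.27  1.61  0.04  1.27 -0.87]
rail frame mid [-1.701e+02  7.420e+01 -1.000e-01] s 49.5 lateral off(mm,+left of travel) -0.01 z -0.07 head err deg 0.26 pitch deg -0.03 Ftool [-0.4 -0.1  3.3] Ttool [0.05 0.03 0.03]
dx -0.083 dy -0.000 wz -0.206  s 54
dx -0.080 dy -0.000 wz -0.239  s 58
dx -0.080 dy -0.000 wz -0.239  s 62
dx -0.080 dy -0.000 wz -0.239  s 66
dx -0.080 dy -0.000 wz -0.239  s 70
dx -0.080 dy -0.000 wz -0.239  s 74
dx -0.000 dy 0.000 wz -0.000  s 74
z corr dz -0.001
```

Free. Continuing in 24 mm steps.

Request:
{"method": "apply_moves", "body": {
  "rows": [
    {"claw":0.8,"dx":-0.083,"dy":0,"dz":0,"wx":0,"wy":0,"wz":-0.206},
    {"claw":0.8,"dx":-0.08,"dy":0,"dz":0,"wx":0,"wy":0,"wz":-0.239},
    {"claw":0.8,"dx":-0.08,"dy":0,"dz":0,"wx":0,"wy":0,"wz":-0.239},
    {"claw":0.8,"dx":-0.08,"dy":0,"dz":0,"wx":0,"wy":0,"wz":-0.239},
    {"claw":0.8,"dx":-0.08,"dy":0,"dz":0,"wx":0,"wy":0,"wz":-0.239},
    {"claw":0.8,"dx":-0.08,"dy":0,"dz":0,"wx":0,"wy":0,"wz":-0.239},
    {"claw":0.8,"dx":0,"dy":0,"dz":0,"wx":0,"wy":0,"wz":0},
    {"claw":0.8,"dx":0,"dy":0,"dz":0,"wx":0,"wy":0,"wz":0}
  ]
}}

```text
clock: 18.2
position: [0.5505, -0.0696, 0.1642]
tool_rot: [0.406, 0.914, 0.016, -0.01]
force: [-1.1, 0.1, -3.0]
finger_gap: 0.0355
finger_force: 60.6
```

```bash
python3 -c "
from h import *
plan([.004]*6+[0])"
```

```text
t 18.2 p [ 0.5505 -0.0696  0.1642] tx ang 132.1 tz [-0.0049  0.0376 -0.9993] txz,tyz [0.0312 0.0215] F [-1.05  0.1  -3.05] T [-0.01  0.02  0.05] gap 0.0355 j [-0.35  0.3   1.57  0.04  1.28 -1.1 ]
rail frame mid [-1.586e+02  5.290e+01 -1.000e-01] s 73.5 lateral off(mm,+left of travel) 0.04 z -0.1 head err deg -0.02 pitch deg -0.03 Ftool [ 0.7 -0.8  3.1] Ttool [ 0.02  0.   -0.05]
dx -0.075 dy -0.001 wz -0.241  s 78
dx -0.080 dy -0.000 wz -0.239  s 82
dx -0.080 dy -0.000 wz -0.239  s 86
dx -0.080 dy -0.000 wz -0.239  s 90
dx -0.080 dy -0.000 wz -0.239  s 94
dx -0.080 dy -0.000 wz -0.239  s 98
dx -0.000 dy 0.000 wz -0.000  s 98
z corr dz -0.002
```

Request:
{"method": "apply_moves", "body": {
  "rows": [
    {"claw":0.8,"dx":-0.075,"dy":0,"dz":0,"wx":0,"wy":0,"wz":-0.24},
    {"claw":0.8,"dx":-0.08,"dy":0,"dz":0,"wx":0,"wy":0,"wz":-0.239},
    {"claw":0.8,"dx":-0.08,"dy":0,"dz":0,"wx":0,"wy":0,"wz":-0.239},
    {"claw":0.8,"dx":-0.08,"dy":0,"dz":0,"wx":0,"wy":0,"wz":-0.239},
    {"claw":0.8,"dx":-0.08,"dy":0,"dz":0,"wx":0,"wy":0,"wz":-0.239},
    {"claw":0.8,"dx":-0.08,"dy":0,"dz":0,"wx":0,"wy":0,"wz":-0.239},
    {"claw":0.8,"dx":0,"dy":0,"dz":0,"wx":0,"wy":0,"wz":0},
    {"claw":0.8,"dx":0,"dy":0,"dz":0,"wx":0,"wy":0,"wz":0}
  ]
}}

```text
clock: 19.0
position: [0.5678, -0.0857, 0.1636]
tool_rot: [0.313, 0.95, 0.017, -0.008]
force: [-0.5, -0.5, -2.3]
finger_gap: 0.0353
finger_force: 60.6
```

```bash
python3 -c "
from h import *
plan([.004]*6+[0])"
```

```text
t 19.0 p [ 0.5678 -0.0857  0.1636] tx ang 143.57 tz [-0.0049  0.0376 -0.9993] txz,tyz [0.0263 0.0273] F [-0.5  -0.46 -2.31] T [ 0.05 -0.07  0.  ] gap 0.0353 j [-0.37  0.34  1.53  0.03  1.3  -1.31]
rail frame mid [-1.434e+02  3.480e+01 -1.000e-01] s 97.5 lateral off(mm,+left of travel) 0.07 z -0.09 head err deg -0.01 pitch deg -0.03 Ftool [ 0.1 -0.7  2.3] Ttool [-0.08 -0.02 -0.  ]
dx -0.078 dy -0.001 wz -0.239  s 102
dx -0.080 dy -0.000 wz -0.239  s 106
dx -0.080 dy -0.000 wz -0.239  s 110
dx -0.080 dy -0.000 wz -0.239  s 114
dx -0.080 dy -0.000 wz -0.239  s 118
dx -0.080 dy -0.000 wz -0.239  s 122
dx -0.000 dy 0.000 wz -0.000  s 122
z corr dz -0.002
```

Request:
{"method": "apply_moves", "body": {
  "rows": [
    {"claw":0.8,"dx":-0.078,"dy":0,"dz":0,"wx":0,"wy":0,"wz":-0.239},
    {"claw":0.8,"dx":-0.08,"dy":0,"dz":0,"wx":0,"wy":0,"wz":-0.239},
    {"claw":0.8,"dx":-0.08,"dy":0,"dz":0,"wx":0,"wy":0,"wz":-0.239},
    {"claw":0.8,"dx":-0.08,"dy":0,"dz":0,"wx":0,"wy":0,"wz":-0.239},
    {"claw":0.8,"dx":-0.08,"dy":0,"dz":0,"wx":0,"wy":0,"wz":-0.239},
    {"claw":0.8,"dx":-0.08,"dy":0,"dz":0,"wx":0,"wy":0,"wz":-0.239},
    {"claw":0.8,"dx":0,"dy":0,"dz":0,"wx":0,"wy":0,"wz":0},
    {"claw":0.8,"dx":0,"dy":0,"dz":0,"wx":0,"wy":0,"wz":0}
  ]
}}

```text
clock: 19.8
position: [0.5881, -0.0982, 0.163]
tool_rot: [0.216, 0.976, 0.018, -0.007]
force: [-0.5, -0.4, -1.7]
finger_gap: 0.0354
finger_force: 60.6
```

```bash
python3 -c "
from h import *
plan([.004]*6+[0])"
```

```text
t 19.8 p [ 0.5881 -0.0982  0.163 ] tx ang 155.04 tz [-0.005   0.0376 -0.9993] txz,tyz [0.0204 0.032 ] F [-0.51 -0.43 -1.69] T [-0.01  0.04 -0.04] gap 0.0354 j [-0.37  0.38  1.47  0.03  1.31 -1.52]
rail frame mid [-1.248e+02  1.990e+01 -1.000e-01] s 121.5 lateral off(mm,+left of travel) 0.06 z -0.11 head err deg 0.0 pitch deg -0.03 Ftool [ 0.3 -0.7  1.7] Ttool [0.02 0.03 0.04]
dx -0.078 dy -0.001 wz -0.238  s 126
dx -0.080 dy -0.000 wz -0.239  s 130
dx -0.080 dy -0.000 wz -0.239  s 134
dx -0.080 dy -0.000 wz -0.239  s 138
dx -0.080 dy -0.000 wz -0.239  s 142
dx -0.080 dy -0.000 wz -0.239  s 146
dx -0.000 dy 0.000 wz -0.000  s 146
z corr dz -0.002
```

Request:
{"method": "apply_moves", "body": {
  "rows": [
    {"claw":0.8,"dx":-0.078,"dy":0,"dz":0,"wx":0,"wy":0,"wz":-0.239},
    {"claw":0.8,"dx":-0.08,"dy":0,"dz":0,"wx":0,"wy":0,"wz":-0.239},
    {"claw":0.8,"dx":-0.08,"dy":0,"dz":0,"wx":0,"wy":0,"wz":-0.239},
    {"claw":0.8,"dx":-0.08,"dy":0,"dz":0,"wx":0,"wy":0,"wz":-0.239},
    {"claw":0.8,"dx":-0.08,"dy":0,"dz":0,"wx":0,"wy":0,"wz":-0.239},
    {"claw":0.8,"dx":-0.08,"dy":0,"dz":0,"wx":0,"wy":0,"wz":-0.239},
    {"claw":0.8,"dx":0,"dy":0,"dz":0,"wx":0,"wy":0,"wz":0},
    {"claw":0.8,"dx":0,"dy":0,"dz":0,"wx":0,"wy":0,"wz":0}
  ]
}}

```text
clock: 20.6
position: [0.6105, -0.1065, 0.1626]
tool_rot: [0.118, 0.993, 0.018, -0.005]
force: [-0.7, 0.5, -1.7]
finger_gap: 0.0356
finger_force: 60.6
```

```bash
python3 -c "
from h import *
plan([.004]*6+[0])"
```

```text
t 20.6 p [ 0.6105 -0.1065  0.1626] tx ang 166.5 tz [-0.005   0.0376 -0.9993] txz,tyz [0.0136 0.0354] F [-0.71  0.55 -1.67] T [-0.03  0.05  0.02] gap 0.0356 j [-0.37  0.42  1.41  0.03  1.33 -1.72]
rail frame mid [-1.035e+02  9.000e+00 -1.000e-01] s 145.5 lateral off(mm,+left of travel) 0.03 z -0.1 head err deg 0.01 pitch deg -0.03 Ftool [0.8 0.3 1.7] Ttool [ 0.04  0.04 -0.02]
dx -0.076 dy -0.001 wz -0.237  s 150
dx -0.080 dy -0.000 wz -0.239  s 154
dx -0.080 dy -0.000 wz -0.239  s 158
dx -0.080 dy -0.000 wz -0.239  s 162
dx -0.080 dy -0.000 wz -0.239  s 166
dx -0.080 dy -0.000 wz -0.239  s 170
dx -0.000 dy 0.000 wz -0.000  s 170
z corr dz -0.002
```

Request:
{"method": "apply_moves", "body": {
  "rows": [
    {"claw":0.8,"dx":-0.076,"dy":0,"dz":0,"wx":0,"wy":0,"wz":-0.238},
    {"claw":0.8,"dx":-0.08,"dy":0,"dz":0,"wx":0,"wy":0,"wz":-0.239},
    {"claw":0.8,"dx":-0.08,"dy":0,"dz":0,"wx":0,"wy":0,"wz":-0.239},
    {"claw":0.8,"dx":-0.08,"dy":0,"dz":0,"wx":0,"wy":0,"wz":-0.239},
    {"claw":0.8,"dx":-0.08,"dy":0,"dz":0,"wx":0,"wy":0,"wz":-0.239},
    {"claw":0.8,"dx":-0.08,"dy":0,"dz":0,"wx":0,"wy":0,"wz":-0.239},
    {"claw":0.8,"dx":0,"dy":0,"dz":0,"wx":0,"wy":0,"wz":0},
    {"claw":0.8,"dx":0,"dy":0,"dz":0,"wx":0,"wy":0,"wz":0}
  ]
}}

```text
clock: 21.4
position: [0.6339, -0.1101, 0.1623]
tool_rot: [0.018, 1.0, 0.019, -0.003]
force: [-0.2, -0.5, -3.3]
finger_gap: 0.0352
finger_force: 60.6
```

```bash
python3 -c "
from h import *
plan([.004]*7+[0])"
```

```text
t 21.4 p [ 0.6339 -0.1101  0.1623] tx ang 177.96 tz [-0.005   0.0375 -0.9993] txz,tyz [0.0063 0.0373] F [-0.16 -0.52 -3.25] T [-0.    0.05  0.03] gap 0.0352 j [-0.37  0.46  1.34  0.03  1.36 -1.91]
rail frame mid [-80.7   2.6  -0.1] s 169.5 lateral off(mm,+left of travel) 0.02 z -0.1 head err deg 0.02 pitch deg -0.02 Ftool [ 0.1 -0.6  3.2] Ttool [ 0.01  0.05 -0.03]
dx -0.078 dy -0.001 wz -0.224  s 174
dx -0.080 dy -0.001 wz -0.201  s 178
dx -0.080 dy -0.001 wz -0.176  s 182
dx -0.080 dy -0.001 wz -0.151  s 186
dx -0.080 dy -0.001 wz -0.126  s 190
dx -0.080 dy -0.001 wz -0.100  s 194
dx -0.080 dy -0.000 wz -0.075  s 198
dx -0.000 dy 0.000 wz -0.000  s 198
z corr dz -0.002
```

Request:
{"method": "apply_moves", "body": {
  "rows": [
    {"claw":0.8,"dx":-0.078,"dy":-0.001,"dz":0,"wx":0,"wy":0,"wz":-0.224},
    {"claw":0.8,"dx":-0.08,"dy":-0.001,"dz":0,"wx":0,"wy":0,"wz":-0.2},
    {"claw":0.8,"dx":-0.08,"dy":-0.001,"dz":0,"wx":0,"wy":0,"wz":-0.176},
    {"claw":0.8,"dx":-0.08,"dy":-0.001,"dz":0,"wx":0,"wy":0,"wz":-0.151},
    {"claw":0.8,"dx":-0.08,"dy":-0.001,"dz":0,"wx":0,"wy":0,"wz":-0.126},
    {"claw":0.8,"dx":0,"dy":0,"dz":0,"wx":0,"wy":0,"wz":0},
    {"claw":0.8,"dx":0,"dy":0,"dz":0,"wx":0,"wy":0,"wz":0},
    {"claw":0.8,"dx":0,"dy":0,"dz":0,"wx":0,"wy":0,"wz":0}
  ]
}}

```text
clock: 22.2
position: [0.654, -0.11, 0.1622]
tool_rot: [-0.044, 0.999, 0.019, -0.002]
force: [0.0, 0.1, -2.2]
finger_gap: 0.0358
finger_force: 60.6
```

```bash
python3 -c "
from h import *
plan([.004]*7+[0])"
```

```text
t 22.2 p [ 0.654  -0.11    0.1622] tx ang -174.96 tz [-0.0049  0.0375 -0.9993] txz,tyz [0.0016 0.0378] F [ 0.05  0.14 -2.21] T [-0.08  0.03 -0.03] gap 0.0358 j [-0.35  0.5   1.28  0.03  1.38 -2.02]
rail frame mid [-60.8   0.2  -0.1] s 189.5 lateral off(mm,+left of travel) -0.17 z -0.11 head err deg 0.07 pitch deg -0.02 Ftool [-0.1  0.1  2.2] Ttool [0.08 0.03 0.03]
dx -0.075 dy 0.003 wz -0.092  s 194
dx -0.080 dy -0.000 wz -0.075  s 198
dx -0.080 dy -0.000 wz -0.050  s 202
dx -0.080 dy -0.000 wz -0.025  s 206
dx -0.080 dy 0.000 wz -0.003  s 210
dx -0.080 dy 0.000 wz -0.000  s 214
dx -0.080 dy 0.000 wz -0.000  s 218
dx -0.000 dy 0.000 wz -0.000  s 218
z corr dz -0.002
```

Request:
{"method": "apply_moves", "body": {
  "rows": [
    {"claw":0.8,"dx":-0.075,"dy":0.003,"dz":0,"wx":0,"wy":0,"wz":-0.092},
    {"claw":0.8,"dx":-0.08,"dy":0,"dz":0,"wx":0,"wy":0,"wz":-0.075},
    {"claw":0.8,"dx":-0.08,"dy":0,"dz":0,"wx":0,"wy":0,"wz":-0.05},
    {"claw":0.8,"dx":-0.08,"dy":0,"dz":0,"wx":0,"wy":0,"wz":-0.025},
    {"claw":0.8,"dx":0,"dy":0,"dz":0,"wx":0,"wy":0,"wz":0},
    {"claw":0.8,"dx":0,"dy":0,"dz":0,"wx":0,"wy":0,"wz":0},
    {"claw":0.8,"dx":0,"dy":0,"dz":0,"wx":0,"wy":0,"wz":0},
    {"claw":0.8,"dx":0,"dy":0,"dz":0,"wx":0,"wy":0,"wz":0}
  ]
}}

```text
clock: 23.0
position: [0.6697, -0.1083, 0.1623]
tool_rot: [-0.061, 0.998, 0.019, -0.001]
force: [1.3, 0.0, -2.7]
finger_gap: 0.0356
finger_force: 60.6
```

```bash
python3 -c "
from h import *
now()"
```

```text
t 23.0 p [ 0.6697 -0.1083  0.1623] tx ang -173.02 tz [-0.0046  0.0374 -0.9993] txz,tyz [0.     0.0376] F [ 1.32  0.02 -2.72] T [-0.03 -0.01  0.04] gap 0.0356 j [-0.34  0.52  1.24  0.03  1.4  -2.04]
rail frame mid [-45.  -0.   0.] s 205.5 lateral off(mm,+left of travel) -0.03 z 0.01 head err deg 0.0 pitch deg -0.0 Ftool [-1.3 -0.2  2.7] Ttool [ 0.03 -0.01 -0.04]
```

Request:
{"method": "apply_moves", "body": {
  "rows": [
    {"claw":0.8,"dx":-0.03,"dy":0,"dz":0,"wx":0,"wy":0,"wz":0},
    {"claw":0.8,"dx":-0.03,"dy":0,"dz":0,"wx":0,"wy":0,"wz":0},
    {"claw":0.8,"dx":-0.03,"dy":0,"dz":0,"wx":0,"wy":0,"wz":0},
    {"claw":0.8,"dx":-0.03,"dy":0,"dz":0,"wx":0,"wy":0,"wz":0},
    {"claw":0.8,"dx":0,"dy":0,"dz":0,"wx":0,"wy":0,"wz":0},
    {"claw":0.8,"dx":0,"dy":0,"dz":0,"wx":0,"wy":0,"wz":0},
    {"claw":0.8,"dx":0,"dy":0,"dz":0,"wx":0,"wy":0,"wz":0},
    {"claw":0.8,"dx":0,"dy":0,"dz":0,"wx":0,"wy":0,"wz":0}
  ]
}}

```text
clock: 23.8
position: [0.6757, -0.1075, 0.1623]
tool_rot: [-0.061, 0.998, 0.019, -0.001]
force: [0.6, -0.1, -3.5]
finger_gap: 0.0353
finger_force: 60.6
```

```bash
python3 -c "
from h import *
now()"
```

```text
t 23.8 p [ 0.6757 -0.1075  0.1623] tx ang -173.02 tz [-0.0046  0.0375 -0.9993] txz,tyz [-0.      0.0377] F [ 0.63 -0.13 -3.52] T [-0.04  0.09 -0.03] gap 0.0353 j [-0.34  0.53  1.22  0.03  1.4  -2.04]
rail frame mid [-38.9  -0.   -0. ] s 211.5 lateral off(mm,+left of travel) -0.01 z -0.01 head err deg -0.02 pitch deg 0.0 Ftool [-0.6 -0.3  3.5] Ttool [0.03 0.09 0.04]
```

Request:
{"method": "apply_moves", "body": {
  "rows": [
    {"claw":0.8,"dx":-0.015,"dy":0,"dz":0,"wx":0,"wy":0,"wz":0},
    {"claw":0.8,"dx":-0.015,"dy":0,"dz":0,"wx":0,"wy":0,"wz":0},
    {"claw":0.8,"dx":-0.015,"dy":0,"dz":0,"wx":0,"wy":0,"wz":0},
    {"claw":0.8,"dx":0,"dy":0,"dz":0,"wx":0,"wy":0,"wz":0},
    {"claw":0.8,"dx":0,"dy":0,"dz":0,"wx":0,"wy":0,"wz":0},
    {"claw":0.8,"dx":0,"dy":0,"dz":0,"wx":0,"wy":0,"wz":0},
    {"claw":0.8,"dx":0,"dy":0,"dz":0,"wx":0,"wy":0,"wz":0},
    {"claw":0.8,"dx":0,"dy":0,"dz":0,"wx":0,"wy":0,"wz":0}
  ]
}}

```text
clock: 24.6
position: [0.6774, -0.1073, 0.1623]
tool_rot: [-0.061, 0.998, 0.019, -0.002]
force: [-4.6, -0.2, -0.1]
finger_gap: 0.0353
finger_force: 60.9
```

```bash
python3 -c "
from h import *
now()"
```

```text
t 24.6 p [ 0.6774 -0.1073  0.1623] tx ang -173.03 tz [-0.0058  0.0374 -0.9993] txz,tyz [0.0012 0.0378] F [-4.63 -0.22 -0.08] T [-0.14  0.81 -0.16] gap 0.0353 j [-0.34  0.54  1.22  0.03  1.41 -2.04]
rail frame mid [-37.2   0.   -0. ] s 213.5 lateral off(mm,+left of travel) 0.0 z -0.04 head err deg -0.03 pitch deg -0.07 Ftool [4.6 0.3 0.1] Ttool [0.04 0.81 0.19]
```

Request:
{"method": "apply_moves", "body": {
  "rows": [
    {"claw":0.8,"dx":-0.015,"dy":0,"dz":0,"wx":0,"wy":0,"wz":0},
    {"claw":0.8,"dx":-0.015,"dy":0,"dz":0,"wx":0,"wy":0,"wz":0},
    {"claw":0.8,"dx":0,"dy":0,"dz":0,"wx":0,"wy":0,"wz":0},
    {"claw":0.8,"dx":0,"dy":0,"dz":0,"wx":0,"wy":0,"wz":0},
    {"claw":0.8,"dx":0,"dy":0,"dz":0,"wx":0,"wy":0,"wz":0},
    {"claw":0.8,"dx":0,"dy":0,"dz":0,"wx":0,"wy":0,"wz":0},
    {"claw":0.8,"dx":0,"dy":0,"dz":0,"wx":0,"wy":0,"wz":0},
    {"claw":0.8,"dx":0,"dy":0,"dz":0,"wx":0,"wy":0,"wz":0}
  ]
}}

```text
clock: 25.4
position: [0.6773, -0.1072, 0.1623]
tool_rot: [-0.061, 0.998, 0.019, -0.003]
force: [-10.4, -0.5, 1.3]
finger_gap: 0.0354
finger_force: 61.2
```

```bash
python3 -c "
from h import *
now()"
```

```text
t 25.4 p [ 0.6773 -0.1072  0.1623] tx ang -173.05 tz [-0.0089  0.0375 -0.9993] txz,tyz [0.0043 0.0383] F [-10.42  -0.46   1.3 ] T [-0.23  1.43 -0.21] gap 0.0354 j [-0.34  0.54  1.21  0.03  1.41 -2.04]
rail frame mid [-37.1   0.1  -0.1] s 213.5 lateral off(mm,+left of travel) 0.07 z -0.07 head err deg -0.06 pitch deg -0.24 Ftool [10.4  0.9 -1.2] Ttool [0.06 1.44 0.26]
```

Contact at the board: 10 N, and the lever arm matches the rim's height. I ease off a little, then open the fingers.

Request:
{"method": "apply_moves", "body": {
  "rows": [
    {"claw":0.8,"dx":0.015,"dy":0,"dz":0,"wx":0,"wy":0,"wz":0},
    {"claw":0.8,"dx":0,"dy":0,"dz":0,"wx":0,"wy":0,"wz":0},
    {"claw":0.5,"dx":0,"dy":0,"dz":0,"wx":0,"wy":0,"wz":0},
    {"claw":0.4,"dx":0,"dy":0,"dz":0,"wx":0,"wy":0,"wz":0},
    {"claw":0.3,"dx":0,"dy":0,"dz":0,"wx":0,"wy":0,"wz":0},
    {"claw":0.2,"dx":0,"dy":0,"dz":0,"wx":0,"wy":0,"wz":0},
    {"claw":0.1,"dx":0,"dy":0,"dz":0,"wx":0,"wy":0,"wz":0},
    {"claw":0.1,"dx":0,"dy":0,"dz":0,"wx":0,"wy":0,"wz":0}
  ]
}}

```text
clock: 26.2
position: [0.6789, -0.1072, 0.1623]
tool_rot: [-0.061, 0.998, 0.019, -0.001]
force: [-0.9, 0.3, 0.6]
finger_gap: 0.0769
finger_force: 0.0
```

```bash
python3 - <<'E'
from h import *
q,sn,s,M,ar=now()
im=get_image("wrist");cv2.imwrite("pics/w8.png",im);K,T=cal("wrist");np.savez("w8.npz",K=K,T=T)
h=cv2.cvtColor(im,40);b=cv2.inRange(h,(14,110,20),(34,255,255))
n,l,stt,ce=cv2.connectedComponentsWithStats(b);i=1+np.argsort(-stt[1:,4])[:4];print(stt[i].tolist(),ce[i].round(1).tolist())
r,o=RF()
for nm,p in(("neck end top",[-.050-.0041+0,0,.019]),("neck end",[-.0541,0,0]),("rim top",[-.0041,0,.038]),("board top -2.6",[-.0026,0,.042])):print(nm,proj("wrist",r.apply(p)+o).round(1))
x=int(ce[i[0]][0])
for y in range(200,470,2): print(y,im[y,x].tolist(),end=";")
E
```

```text
t 26.2 p [ 0.6789 -0.1072  0.1623] tx ang -173.02 tz [-0.0043  0.0374 -0.9993] txz,tyz [-0.0002  0.0376] F [-0.9   0.25  0.55] T [-0.01 -0.    0.01] gap 0.0769 j [-0.34  0.54  1.21  0.03  1.41 -2.04]
rail frame mid [-35.7  -0.    0. ] s 215.0 lateral off(mm,+left of travel) -0.02 z 0.01 head err deg -0.02 pitch deg 0.01 Ftool [ 0.9  0.4 -0.5] Ttool [ 0.01 -0.   -0.01]
[[0, 0, 293, 363, 80571], [347, 0, 293, 434, 80453], [217, 281, 191, 145, 17227], [320, 17, 52, 73, 1943]] [[133.4, 167.2], [519.3, 186.5], [311.7, 363.7], [337.9, 45.1]]
neck end top [314.6 307.8]
neck end [314.6 284. ]
rim top [314.5 479.3]
board top -2.6 [314.5 495.3]
200 [91, 137, 177];202 [91, 137, 176];204 [89, 134, 175];206 [90, 135, 176];208 [90, 135, 177];210 [92, 135, 176];212 [87, 130, 170];214 [86, 128, 168];216 [90, 135, 176];218 [94, 140, 181];220 [93, 140, 181];222 [90, 134, 175];224 [86, 129, 167];226 [82, 124, 162];228 [81, 122, 160];230 [79, 119, 156];232 [78, 118, 154];234 [82, 122, 161];236 [85, 126, 165];238 [85, 127, 166];240 [86, 128, 166];242 [83, 123, 161];244 [80, 119, 157];246 [84, 127, 165];2
[... 1293 characters left out ...]
 21];390 [31, 26, 24];392 [31, 27, 24];394 [28, 25, 22];396 [28, 25, 22];398 [28, 26, 22];400 [29, 25, 25];402 [29, 27, 25];404 [28, 26, 24];406 [29, 27, 24];408 [27, 23, 22];410 [27, 24, 22];412 [31, 27, 26];414 [26, 25, 23];416 [30, 27, 25];418 [27, 25, 22];420 [28, 26, 25];422 [29, 25, 22];424 [29, 25, 23];426 [28, 24, 22];428 [27, 23, 23];430 [35, 33, 32];432 [63, 67, 65];434 [63, 69, 64];436 [65, 70, 68];438 [90, 94, 99];440 [91, 96, 100];442 [93, 96, 102];444 [94, 97, 103];446 [93, 97, 103];448 [93, 98, 103];450 [96, 99, 105];452 [94, 98, 103];454 [94, 97, 104];456 [95, 98, 105];458 [93, 98, 103];460 [94, 98, 105];462 [94, 97, 104];464 [94, 98, 104];466 [92, 96, 102];468 [93, 97, 103];
```

Released with no residual force, and the arm moved 1.5 mm closer freely, so it was the rim that touched. Now retreating upward.

Request:
{"method": "apply_moves", "body": {
  "rows": [
    {"claw":0,"dx":0.03,"dy":0,"dz":0,"wx":0,"wy":0,"wz":0},
    {"claw":0,"dx":0,"dy":0,"dz":-0.1,"wx":0,"wy":0,"wz":0},
    {"claw":0,"dx":0,"dy":0,"dz":-0.3,"wx":0,"wy":0,"wz":0},
    {"claw":0,"dx":0,"dy":0,"dz":-0.4,"wx":0,"wy":0,"wz":0},
    {"claw":0,"dx":0,"dy":0,"dz":-0.5,"wx":0,"wy":0,"wz":0},
    {"claw":0,"dx":0,"dy":0,"dz":-0.5,"wx":0,"wy":0,"wz":0},
    {"claw":0,"dx":0.3,"dy":0,"dz":-0.5,"wx":0,"wy":0,"wz":0},
    {"claw":0,"dx":0.5,"dy":0,"dz":0,"wx":0,"wy":0,"wz":0}
  ]
}}

```text
clock: 27.05
position: [0.6402, -0.1172, 0.2816]
tool_rot: [-0.061, 0.998, 0.017, 0.003]
force: [0.2, 0.3, 0.1]
finger_gap: 0.085
finger_force: 0.0
```

Request:
{"method": "apply_moves", "body": {
  "rows": [
    {"claw":0,"dx":1,"dy":0,"dz":0,"wx":0,"wy":0,"wz":0},
    {"claw":0,"dx":1,"dy":0,"dz":0,"wx":0,"wy":0,"wz":0},
    {"claw":0,"dx":1,"dy":0,"dz":0,"wx":0,"wy":0,"wz":0},
    {"claw":0,"dx":1,"dy":0,"dz":0,"wx":0,"wy":0,"wz":0},
    {"claw":0,"dx":0.5,"dy":0,"dz":0,"wx":0,"wy":0,"wz":0},
    {"claw":0,"dx":0,"dy":0,"dz":0,"wx":0,"wy":0,"wz":0},
    {"claw":0,"dx":0,"dy":0,"dz":0,"wx":0,"wy":0,"wz":0},
    {"claw":0,"dx":0,"dy":0,"dz":0,"wx":0,"wy":0,"wz":0}
  ]
}}

```text
clock: 27.85
position: [0.4158, -0.144, 0.2775]
tool_rot: [-0.061, 0.998, 0.019, -0.001]
force: [0.4, -0.3, -1.1]
finger_gap: 0.0857
finger_force: 0.0
```

```bash
python3 - <<'E'
from h import *
st();im=get_image("top");sd=get_image("side");cv2.imwrite("pics/t9.png",im);cv2.imwrite("pics/s9.png",sd)
h=cv2.cvtColor(im,40)
for x in(384,389,394,401,408,413,418):
    print(x,[(int(a[0]),int(a[1]),int(a[2])) for a in h[140:178:2,x]])
r,o=RF()
for d in(0,-.004):
    print("rim top",proj("top",r.apply([d,0,.036])+o),"floor back top",proj("top",r.apply([d-.016,0,.036])+o),"neck end top",proj("top",r.apply([d-.05,0,.017])+o))
b=cv2.inRange(h,(17,140,30),(32,255,255));b[:,:370]=0;b[:,435:]=0;b[:135]=0;b[200:]=0;ys,xs=np.nonzero(b);print(len(xs),xs.min(),xs.max(),ys.min(),ys.max())
for y in range(ys.min(),ys.max()+1,2): q=xs[ys==y];print(y,q.min() if len(q) else 0,q.max() if len(q) else 0,end="; ")
E
```

```text
t 27.85 p [ 0.4158 -0.144   0.2775] tx ang -173.01 tz [-0.0036  0.0372 -0.9993] txz,tyz [-0.001   0.0373] F [ 0.37 -0.26 -1.14] T [-0.05  0.03 -0.  ] gap 0.0857 j [-0.61  0.02  1.63  0.03  1.51 -2.31]
384 [(13, 137, 119), (15, 170, 135), (13, 160, 134), (14, 156, 131), (14, 171, 137), (15, 207, 95), (12, 177, 49), (20, 195, 72), (20, 169, 80), (21, 216, 79), (21, 179, 74), (19, 170, 63), (22, 220, 59), (40, 16, 47), (107, 220, 124), (108, 197, 131), (109, 186, 130), (109, 189, 131), (108, 195, 127)]
389 [(15, 186, 136), (14, 152, 126), (15, 186, 125), (15, 180, 129), (14, 161, 135), (12, 193, 37), (19, 168, 102), (21, 181, 121), (21, 169, 124), (21, 186, 92), (22, 163, 58), (21, 176, 61), (22, 155, 64), (139, 37, 55), (108, 190, 137), (108, 190, 129), (108, 191, 131), (108, 181, 134), (109, 181, 131)]
394 [(15, 183, 127), (16, 173, 125), (15, 172, 129), (14, 173, 131), (14, 175, 131), (19, 194, 80), (22, 176, 142), (22, 184, 141), (21, 182, 130), (21, 196, 103), (18, 150, 51), (19, 167, 113), (20, 177, 108), (21, 177, 105), (21, 185, 102), (19, 159, 101), (21, 187, 98), (20, 165, 94)
[... 1075 characters left out ...]
9), (17, 174, 47), (17, 123, 145), (18, 120, 147), (17, 117, 155), (18, 112, 160), (18, 121, 158), (18, 119, 156), (18, 117, 168), (18, 116, 173), (18, 117, 159)]
rim top [401.96804231 147.69503843] floor back top [402.94368223 155.4553379 ] neck end top [403.05679118 174.28813518]
rim top [402.21164753 149.63268924] floor back top [403.18810099 157.3994596 ] neck end top [403.29732543 176.20872031]
765 370 425 137 179
137 413 413; 139 394 394; 141 375 375; 143 0 0; 145 0 0; 147 374 374; 149 398 425; 151 377 417; 153 375 419; 155 377 417; 157 381 417; 159 371 417; 161 374 413; 163 371 410; 165 370 408; 167 392 409; 169 392 409; 171 392 409; 173 392 409; 175 392 409; 177 393 396; 179 394 395;
```

Request:
{"method": "apply_moves", "body": {
  "rows": [
    {"claw":0,"dx":-0.8,"dy":0,"dz":0,"wx":0,"wy":0,"wz":0},
    {"claw":0,"dx":-0.8,"dy":0,"dz":0,"wx":0,"wy":0,"wz":0},
    {"claw":0,"dx":-0.8,"dy":0,"dz":0,"wx":0,"wy":0,"wz":0},
    {"claw":0,"dx":-0.8,"dy":0,"dz":0,"wx":0,"wy":0,"wz":0},
    {"claw":0,"dx":-0.8,"dy":0,"dz":0,"wx":0,"wy":0,"wz":0},
    {"claw":0,"dx":-0.6,"dy":0,"dz":0,"wx":0,"wy":0,"wz":0},
    {"claw":0,"dx":0,"dy":0,"dz":0,"wx":0,"wy":0,"wz":0},
    {"claw":0,"dx":0,"dy":0,"dz":0,"wx":0,"wy":0,"wz":0}
  ]
}}

```text
clock: 28.75
position: [0.6435, -0.1152, 0.2754]
tool_rot: [-0.062, 0.998, 0.019, -0.002]
force: [-0.3, -0.2, -0.4]
finger_gap: 0.0853
finger_force: 0.0
```

```bash
python3 - <<'E'
from h import *
st();im=get_image("wrist");cv2.imwrite("pics/w9.png",im);h=cv2.cvtColor(im,40);r,o=RF()
pr=lambda p:proj("wrist",r.apply(p)+o).round(1)
d=-.004
print("neck end L/R",pr([d-.05,.019,0]),pr([d-.05,-.019,0]),"neck cup L/R",pr([d-.016,.019,0]),pr([d-.016,-.019,0]),"cup L/R",pr([d,.038,0]),pr([d,-.038,0]),"rim top",pr([d,0,.038]),"board top edge",pr([d,0,.042]),pr([d+.022,0,.042]))
b=((h[...,0]>=18)&(h[...,0]<=28)&(h[...,1]>145)).astype(np.uint8)
n,l,s_,c=cv2.connectedComponentsWithStats(cv2.morphologyEx(b,cv2.MORPH_OPEN,np.ones((3,3))));i=1+np.argmax(s_[1:,4]);print(s_[i]);m=l==i
for y in range(s_[i][1],s_[i][1]+s_[i][3],6):
    q=np.nonzero(m[y])[0]
    if len(q):print(y,q.min(),q.max(),(q.min()+q.max())/2,end="; ")
print();x=int(pr([d,0,.038])[0]);y0=int(pr([d,0,.038])[1])
print([(y,int(h[y,x+12,0]),int(h[y,x+12,1]),int(h[y,x+12,2])) for y in range(y0-45,min(y0+40,479),3)])
E
```

```text
t 28.75 p [ 0.6435 -0.1152  0.2754] tx ang -172.93 tz [-0.0074  0.0383 -0.9992] txz,tyz [0.0026 0.0389] F [-0.33 -0.2  -0.42] T [0.01 0.02 0.01] gap 0.0853 j [-0.37  0.43  1.12  0.03  1.61 -2.06]
neck end L/R [340.6 266.6] [287.4 266.6] neck cup L/R [339.6 309.5] [288.4 309.5] cup L/R [364.3 328.6] [263.7 328.5] rim top [313.9 359.3] board top edge [313.9 363.1] [313.9 391.7]
[ 262  267  101   95 6496]
267 293 331 312.0; 273 288 337 312.5; 279 288 337 312.5; 285 287 337 312.0; 291 288 337 312.5; 297 286 338 312.0; 303 272 351 311.5; 309 267 359 313.0; 315 266 362 314.0; 321 262 361 311.5; 327 262 361 311.5; 333 262 361 311.5; 339 263 361 312.0; 345 267 357 312.0; 351 273 351 312.0; 357 284 340 312.0; 
[(314, 19, 171, 118), (317, 19, 172, 117), (320, 18, 170, 120), (323, 19, 173, 99), (326, 19, 180, 44), (329, 19, 167, 49), (332, 18, 172, 46), (335, 19, 175, 48), (338, 20, 176, 45), (341, 18, 173, 102), (344, 19, 171, 130), (347, 19, 171, 124), (350, 19, 171, 133), (353, 18, 169, 133), (356, 19, 171, 134), (359, 19, 171, 131), (362, 15, 175, 54), (365, 13, 165, 37), (368, 12, 167, 67), (371, 12, 170, 111), (374, 12, 173, 115), (377, 11, 170, 114), (380, 12, 172, 114), (383, 12, 171, 115), (386, 12, 171, 116), (389, 12, 173, 115), (392, 12, 172, 113), (395, 13, 161, 122), (398, 16, 55, 97)]
```

The close check shows the neck centre at column 312.2 and the cup at 311.9, so the bore is square. The rim sits at the board face, with an estimated gap under 1 mm. Nothing touches the gripper, so I'm handing in.

```bash
python3 -c "
from h import *
st();print(finish_job())"
```

```text
t 28.8 p [ 0.6429 -0.1155  0.2762] tx ang -172.97 tz [-0.0066  0.0379 -0.9993] txz,tyz [0.0019 0.0384] F [0.21 0.42 0.65] T [ 0.02  0.   -0.02] gap 0.0853 j [-0.37  0.43  1.12  0.03  1.61 -2.06]
the job is handed in; nothing more can be done
None
```

The rosette is threaded round the bend, seated on the board and released, and I handed the job in at 28.8 s; no verdict came back. My last picture put the rim within about 1 mm of the board, give or take 1 mm (limit 2.5 mm), and the largest force I read while it was on the rail was about 10 N.

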